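Lay out the insect sorting board

ROBOT

A 6-joint arm with a two-finger parallel gripper is mounted at the origin on the work surface. World frame = base frame: x ahead of the robot, y to its left, z up, the work surface at z = 0. Lengths are in m, angles in rad, forces in N, time in s.
With the tool pointing down it reaches from about 0.35 to 0.85 m from the base axis. Payload 8.1 kg.
Tool frame: the origin (TCP) lies between the finger pads; the fingertips stand tips_ahead ahead of it and the grasp point (between the pads) lies 8 mm behind it (tips_ahead is the distance from the TCP to the fingertips, in m); z points along the fingers, x is the direction in which the jaws open and shut, and the axes are right-handed (so a half turn about z gives the same grasp; the last joint's range is limited). The gripper opens to 93 mm and grips with 3 to 60 N. Pads are 15 mm wide; open, the fingers measure 128 mm over their backs; the gripper's body (75 mm by 188 mm) begins 65 mm behind the grasp point.
Start: joints at [1.171, 0.13, 1.488, -0, 1.523, -0.085], TCP at [0.186, 0.571, 0.23] pointing down, gripper open.
Joint ranges: [-2.96, 2.96], [-0.89, 2.26], [0.02, 2.5], [-1.34, 4.48], [0, 2.73], [-2.66, 2.66]. Speed limits (rad/s): [2.39, 2.39, 2.79, 3.14, 3.14, 3.14].

INTERFACE

Orientations are given as a rotation vector (axis times angle).
In Python, from plant import * gives the robot as it stands.
- The arm moves only by the tool play_rows, never from a script. Its argument "increments" is a list that holds one entry, the list of rows, each a list of 4 numbers: the shift along the tool's x, y, z in cm, then the turn about the tool's z in rad. A call has 1 to 5 rows; each row is the pose to reach, as a shift and turn from the pose measured when the call began, along the tool's axes at that moment; what a row does not reach only later rows make up. A row lasts 1/10 s, in which the tool goes at most 50 mm and 8.59 degrees, less where a joint would pass 70% of its speed; a pose out of reach is approached as far as the arm can. A call with a gripper value outside its range is refused whole. "jaw" is the finger opening in cm, from 0 to 9.3, set as the call begins (left out, the last holds). The fingers move at their own pace and stop on an object; "squeeze" is the grip in N (left out, the last holds). Time passes only in rows, so rows that repeat a pose let the fingers close. It gives the time, the measured TCP pose, the force and the opening at its end, in the units of the state.
- read_state(): the state, without advancing time (a new reading comes with each control period).
- read_camera(name): name is "side" or "top"; returns (picture, depth): 384x512x3 uint8, blue, green, red; 384x512 float32, m along the optical axis (not along the pixel's ray), 0 where there is no reading.
- camera_params(name): a dict with "K" (3x3 intrinsics, pixels), "eye" and "orientation" of the camera in the world. Camera axes: x right, y up, looking along -z (the intrinsics and any distortion apply to the point x, -y, -z); pixel columns grow to the right and rows downward; lengths in m; the calibration is good to about 2 mm. A picture is of the moment at which its call begins. camera_params takes no time and is no camera call.
- close_job(): hands the job in, once; it reports no verdict.
The state is a dict: "t": time; "q": joint angles; "dq": joint speeds; "joint_torque": joint torques, N m; "tool_pos": TCP position; "orientation": TCP orientation; "force": force on the tool from outside, world axes, zero at the start; "wrist_torque": the same for the moment, N m; "opening": finger opening in m.
Only numpy, scipy, OpenCV 4.12 (cv2) and the standard library are available. Lean on these libraries where they do the work, as an engineer would, in place of code of your own. Each camera call takes 0.05 s, during which the arm holds its last target.

TASK

Lay out the white sorting board: the white dish centred on the black disc with the green knobbed cover seated on top of it, the red-lidded box centred on the yellow disc, and the amber bottle on the board midway between the two discs, in line with them. Stand the orange-capped vial on the blue stripe along the board's far edge, straight behind the dish (square across the board). Leave all upright and released, and do not disturb the grey canister or the remote control.

Things in the scene. Friction and masses are not known exactly. Their poses are not given: they have to be found in the camera images.
- board: Fixed white flat board, 170 mm (its x) by 340 mm (its y), 6 mm thick, turned up to 0.2 rad. Origin at the centre of its underside; x points away from the robot, y to the robot's left, z up. A flush blue stripe 26 mm wide, 320 mm long, runs along y, its middle line at board x = +50 mm. The discs' centres lie at board x = -35 mm, y = +110 and -110 mm (which is which varies).
- black_disc: Fixed black disc, 72 mm in diameter, 3 mm thick, on the board. Origin at the centre of its underside (6 mm above the bench); its axes are parallel to the board's.
- yellow_disc: Fixed yellow disc, 72 mm in diameter, 3 mm thick, on the board. Origin at the centre of its underside (6 mm above the bench); its axes are parallel to the board's.
- dish: Loose open round white porcelain dish, outer diameter 60 mm, 16 mm high, wall 3 mm, floor 4 mm thick, about 50 g. Origin at the centre of its underside, z up. Can be gripped across its outside.
- cover: Loose round green cover with a black knob, about 40 g. From below: a plug 48 mm in diameter, 3 mm deep (drops into the dish's 54 mm mouth), a plate 64 mm in diameter, 5 mm thick, and a central upright knob 16 mm in diameter, 22 mm tall; 30 mm in all. Origin at the centre of the plug's underside, z up. Seated, its origin is 13 mm above the dish's.
- box: Loose square specimen box, 45 x 45 mm, 38 mm high, brown with a red lid (fixed, the top 10 mm), about 60 g. Origin at the centre of its underside, x and y square to its sides, z up.
- bottle: Loose amber bottle with a white cap: body 40 mm in diameter up to 46 mm, then a shoulder and a cap 24 mm in diameter up to 70 mm, about 90 g. Origin at the centre of its underside, z up.
- vial: Loose slim white vial, 22 mm in diameter, with an orange cap 24 mm in diameter from 42 mm to its top at 55 mm, about 30 g. Origin at the centre of its underside, z up.
- canister: Bystander: loose grey round canister with a black lid, 54 mm in diameter, 42 mm high, standing among the things. Origin at the centre of its underside. Not to be moved.
- remote: Bystander: loose white remote control lying flat between robot and board, its length across the robot's view, 150 (its x) x 50 x 18 mm. Origin at the centre of its underside. Not to be moved.
Things that resemble listed ones, but are neither listed nor needed, are in the scene too. There is more than one size of the vial; the job needs the largest.

How it is judged:
By the outcome, as a careful person would: the job done as asked, in the order asked, and still so for the second after the job is handed in, with the robot touching nothing.
It also fails if it takes over 131 s, if anything falls off the work surface, if the arm or the gripper's body presses on something with over 40 N, if the wrist force passes 120 N, or if a joint passes its speed limit or range.

## Working session

There is one attempt and no reset: what is moved stays moved. The work goes in short steps, Python scripts to look and compute and a tool call to move; the robot and the scene stay as the last step left them, time stands still between calls to the robot, and variables do not carry over. Pictures are saved under pics/ and viewed, and the job is handed in when it is done.

Besides the shell and the picture viewer there is one more tool, called after "Emit:" as name(argument=value, ...) on one line, values as JSON. play_rows: Moves the arm, as the interface text tells. Its arguments: {"type":"object","properties":{"increments":{"type":"array"},"jaw":{"type":"number"},"squeeze":{"type":"number"}},"required":["increments"]}

```bash
ls; mkdir -p pics; python3 - <<'E'
from plant import *
import cv2,numpy as np
s=read_state();print(s)
for n in ("top","side"):
    p,d=read_camera(n);cv2.imwrite(f"pics/{n}0.png",p);np.save(f"pics/{n}0.npy",d)
    print(camera_params(n))
E
```

```text
pics
{'t': 0.0, 'q': array([ 1.17058981e+00,  1.31157528e-01,  1.48928667e+00, -1.56889340e-06,
        1.52301794e+00, -8.53956603e-02]), 'dq': array([ 9.45994328e-04,  5.10957485e-04,  1.93562405e-03, -8.79207862e-05,
        8.86796974e-04,  1.77648199e-04]), 'joint_torque': array([-4.72537329e-05, -5.59850371e+01, -4.91758204e+01,  7.65574817e-02,
        3.57308064e-02, -1.11996906e-04]), 'tool_pos': array([0.18553907, 0.57000109, 0.22858556]), 'orientation': array([ 2.54142019e+00,  1.84518526e+00, -2.51276304e-03]), 'force': array([0.5118201 , 0.35610996, 0.31458456]), 'wrist_torque': array([ 0.03088159, -0.02503963,  0.00912913]), 'opening': 0.09296700934004623}
{'K': array([[441.8388636 ,   0.        , 255.72064622],
       [  0.        , 441.8388636 , 186.12091946],
       [  0.        ,   0.        ,   1.        ]]), 'eye': array([ 0.37166451, -0.01921392,  1.03828463]), 'orientation': array([ 0.0932774 , -0.09852037, -1.55453567])}
{'K': array([[378.95985783,   0.        , 256.65320891],
       [  0.        , 378.95985783, 195.10798512],
       [  0.        ,   0.        ,   1.        ]]), 'eye': array([ 0.32179469, -0.75258475,  0.47658087]), 'orientation': array([ 1.02518105, -0.1161059 , -0.18331273])}
```

View pics/top0.png

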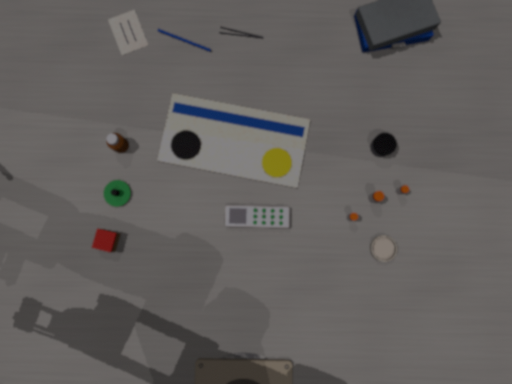

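View pics/side0.png

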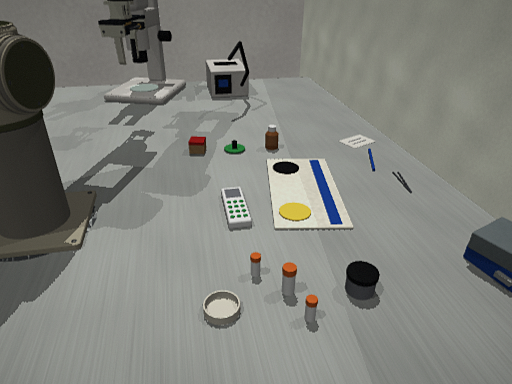

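The top view shows the black disc at (186,145), yellow disc (277,163), bottle (118,142), cover (117,193), box (105,240), dish (383,248), canister (384,145), and vials at (379,196), (405,188) and (353,216). Next I'll measure their positions.

```bash
cat > h.py <<'E'
import numpy as np,cv2
from scipy.spatial.transform import Rotation as R
from plant import *
def cloud(d,c):
    K=c["K"];v,u=np.mgrid[:d.shape[0],:d.shape[1]]
    P=np.stack([(u-K[0,2])/K[0,0]*d,-(v-K[1,2])/K[1,1]*d,-d],-1)
    W=P@R.from_rotvec(c["orientation"]).as_matrix().T+c["eye"]
    W[d<=0]=np.nan
    return W
def ray(u,v,z,c):
    K=c["K"];r=R.from_rotvec(c["orientation"]).as_matrix()@np.array([(u-K[0,2])/K[0,0],-(v-K[1,2])/K[1,1],-1])
    return c["eye"]+r*(z-c["eye"][2])/r[2]
E
python3 - <<'E'
from h import *
for n in("top","side"):
    c=camera_params(n);p=cv2.imread(f"pics/{n}0.png");d=np.load(f"pics/{n}0.npy");W=cloud(d,c)
    z=W[...,2]
    print(n,np.isnan(z).mean(),np.nanpercentile(z,[5,25,50,75,95]))
    if n=="side": 
        cv2.imwrite("pics/side0b.png",cv2.resize(p[230:340,190:400],None,fx=3.5,fy=3.5)); 
    # objects : connected comps z>12mm in the workspace
    m=((z>.009)&(z<.1)&(W[...,0]>.15)&(W[...,0]<.75)&(abs(W[...,1])<.55)).astype(np.uint8)
    k,l,st,ce=cv2.connectedComponentsWithStats(m)
    for i in range(1,k):
        if st[i,4]<20: continue
        q=W[l==i];zm=np.nanpercentile(q[:,2],97); t=q[q[:,2]>zm-.006]
        print(ce[i].round(),st[i,2:],"ztop %.3f"%zm,"mid",((t.max(0)+t.min(0))/2).round(4)[:2],"mean",t.mean(0).round(4)[:2],"ext",np.ptp(t,0).round(3)[:2],p[l==i].mean(0).round())
E
```

```text
top 0.003972371419270833 [-3.26783619e-03 -1.35490414e-03  5.78893679e-05  1.64800701e-03
  9.19016468e-03]
[186. 141.] [ 27  27 227] ztop 0.013 mid [0.6012 0.1429] mean [0.6032 0.1458] ext [0.063 0.062] [24. 23. 24.]
[116. 142.] [ 22  20 328] ztop 0.071 mid [0.5929 0.304 ] mean [0.5928 0.303 ] ext [0.023 0.023] [53. 61. 75.]
[383. 145.] [ 27  24 490] ztop 0.045 mid [ 0.5968 -0.3173] mean [ 0.5973 -0.3173] ext [0.052 0.052] [20. 18. 20.]
[277. 162.] [ 31  30 328] ztop 0.013 mid [ 0.5553 -0.0712] mean [ 0.5564 -0.0703] ext [0.07  0.071] [ 29. 122. 130.]
[193. 154.] [12  9 26] ztop 0.012 mid [0.5723 0.1263] mean [0.5723 0.1274] ext [0.02  0.026] [35. 35. 37.]
[403. 190.] [12 10 86] ztop 0.046 mid [ 0.4925 -0.3596] mean [ 0.4928 -0.3597] ext [0.018 0.018] [ 39.  63. 102.]
[114. 195.] [13 18 83] ztop 0.031 mid [0.4776 0.3039] mean [0.4773 0.3041] ext [0.014 0.013] [32. 54. 25.]
[376. 197.] [ 15  12 135] ztop 0.058 mid [ 0.4745 -0.2962] mean [ 0.4746 -0.2967] ext [0.023 0.023] [ 34.  62. 105.]
[257. 217.] [  66   24 1385] ztop 0.022 mid [ 0.4261 -0.0255] mean [ 0.4265 -0.0249] ext [0.05  
[... 774 characters left out ...]
6.]
[235. 206.] [ 31  39 820] ztop 0.018 mid [ 0.4278 -0.028 ] mean [ 0.4271 -0.0373] ext [0.05  0.152] [156. 166. 155.]
[255. 262.] [ 11  20 184] ztop 0.042 mid [ 0.43  -0.247] mean [ 0.4298 -0.2479] ext [0.018 0.018] [ 63.  84. 121.]
[361. 278.] [ 35  35 936] ztop 0.042 mid [ 0.5991 -0.3204] mean [ 0.5979 -0.3227] ext [0.054 0.054] [24. 23. 23.]
[288. 276.] [ 15  29 365] ztop 0.054 mid [ 0.4761 -0.3008] mean [ 0.4756 -0.3017] ext [0.022 0.023] [ 65.  85. 122.]
[221. 306.] [ 37  31 320] ztop 0.016 mid [ 0.3594 -0.3209] mean [ 0.3585 -0.3226] ext [0.059 0.061] [117. 128. 131.]
[311. 306.] [ 13  23 249] ztop 0.043 mid [ 0.4943 -0.3633] mean [ 0.4937 -0.3642] ext [0.018 0.019] [ 62.  84. 125.]
```

```bash
cat >> h.py <<'E'
def board(p,n):
    c=camera_params(n);h=cv2.cvtColor(p,cv2.COLOR_BGR2HSV);out={}
    H,S,V=[h[...,i].astype(int) for i in range(3)]
    def big(m,roi):
        x0,y0,x1,y1=roi;q=np.zeros(m.shape,np.uint8);q[y0:y1,x0:x1]=m[y0:y1,x0:x1]
        k,l,st,ce=cv2.connectedComponentsWithStats(q,connectivity=4);i=1+np.argmax(st[1:,4]);return l==i
    roi=(150,85,320,195) if n=="top" else (255,150,360,235)
    def pts(m,z):
        v,u=np.nonzero(m);return np.array([ray(a,b,z,c)[:2] for a,b in zip(u,v)])
    def rect(q):
        (a,b),(w,hh),ang=cv2.minAreaRect((q*1000).astype(np.float32));return np.round([a,b,w,hh,ang],2)
    y=big((H>20)&(H<35)&(S>150),roi); b=big((H>105)&(H<130)&(S>150),roi); k=big((V<(45 if n=="top" else 60)),roi)
    for nm,m,z in(("yellow",y,.009),("black",k,.009),("stripe",b,.006)):
        q=pts(m,z);out[nm]=(q.mean(0).round(4),rect(q))
        if nm=="stripe":
            e=np.linalg.eigh(np.cov(q.T))[1][:,1];e=e*np.sign(e[1]);out["ang"]=np.arctan2(-e[0],e[1])
    return out
E
python3 - <<'E'
from h import *
for n in("top","side"):
    p=cv2.imread(f"pics/{n}0.png");o=board(p,n)
    for k in o: print(n,k,o[k])
    a,b=o["black"][0],o["yellow"][0];d=a-b;print(np.hypot(*d),np.arctan2(-d[0],d[1]))
    c=camera_params(n);W=cloud(np.load(f"pics/{n}0.npy"),c)
    for rg in [(.35,.5,-.2,-.1),(.35,.5,.1,.2),(.65,.75,-.1,.1),(.25,.33,-.1,.1)]:
        m=(W[...,0]>rg[0])&(W[...,0]<rg[1])&(W[...,1]>rg[2])&(W[...,1]<rg[3]);print(rg,W[m][:,2].mean())
    cv2.imwrite(f"pics/{n}z.png",cv2.resize(p[85:265,90:420] if n=="top" else p[120:330,190:390],None,fx=2.4,fy=2.4,interpolation=cv2.INTER_CUBIC))
E
```

```text
top yellow (array([ 0.5559, -0.07  ]), array([555.32, -70.13,  64.74,  63.88,   0.68]))
top black (array([0.5956, 0.1461]), array([596.68, 146.24,  62.91,  64.28,   0.86]))
top stripe (array([0.6597, 0.0225]), array([659.8 ,  22.98, 312.7 ,  18.89,  79.71]))
top ang -0.17973152410513474
0.21971640812647564 -0.1816853723617288
(0.35, 0.5, -0.2, -0.1) -0.000115684559980695
(0.35, 0.5, 0.1, 0.2) -0.00023265225651488206
(0.65, 0.75, -0.1, 0.1) 0.002129952286885789
(0.25, 0.33, -0.1, 0.1) -0.000169406775049157
side yellow (array([ 0.5562, -0.0762]), array([556.15, -76.18,  69.1 ,  70.3 ,  79.06]))
side black (array([0.5946, 0.1383]), array([594.71, 137.99,  66.52,  68.98,  79.33]))
side stripe (array([ 0.6556, -0.0025]), array([659.74,  20.22, 312.32,  23.5 ,  79.82]))
side ang -0.17767882036012872
0.21791009614058732 -0.17714448043744674
(0.35, 0.5, -0.2, -0.1) -0.0010732709335027392
(0.35, 0.5, 0.1, 0.2) -0.0021724241205167303
(0.65, 0.75, -0.1, 0.1) 0.00039938760751914915
(0.25, 0.33, -0.1, 0.1) -0.0018348286818061922
```

View pics/topz.png

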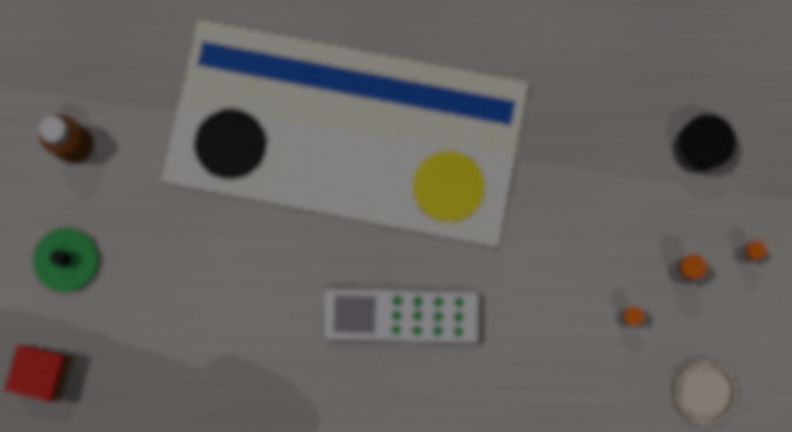

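```bash
cat >> h.py <<'E'
def th(s):
    x=R.from_rotvec(s["orientation"]).as_matrix()[:,0];return np.arctan2(x[1],x[0])
def rel(x,y,z,theta=None):
    """prints row to reach TCP at x,y,z with tool-x heading theta"""
    s=read_state();M=R.from_rotvec(s["orientation"]).as_matrix()
    d=M.T@(np.array([x,y,z])-s["tool_pos"])*100
    t=0 if theta is None else -((theta-th(s)+np.pi/2)%np.pi-np.pi/2)
    print("t %.1f pos"%s["t"],s["tool_pos"].round(4),"th %.3f q6 %.2f"%(th(s),s["q"][5]),"tilt",M[:2,2].round(4),"F",s["force"].round(1),"op %.4f"%s["opening"],"\n ROW",d.round(2),round(t,3))
E
python3 - <<'E'
from h import *
import plant
print([k for k in dir(plant) if not k.startswith('_')])
try: print(plant.tips_ahead)
except Exception as e: print(e)
rel(.45,.2,.23,0)
E
grep -rn tips_ahead . 2>/dev/null | head -3
```

```text
['IKError', 'camera_params', 'close_job', 'read_camera', 'read_state', 'tips_ahead']
0.011
t 0.1 pos [0.1856 0.5701 0.2287] th 1.256 q6 -0.09 tilt [-0.0007 -0.0015] F [-0.4  0.6 -0. ] op 0.0928 
 ROW [-27.    36.6   -0.09] 1.256
```

Emit:
play_rows(increments=[[[-13.5,18.3,0,0.628],[-13.5,18.3,0,0.628],[-13.5,18.3,0,0.628],[-13.5,18.3,0,0.628],[-13.5,18.3,0,0.628]]], jaw=9.3)

```text
t: 0.6
tool_pos: [0.3191, 0.3822, 0.2285]
orientation: [2.989, 0.959, -0.002]
force: [0.0, 0.7, -0.9]
opening: 0.0929
```

```bash
python3 -c "
from h import *
rel(.45,-.1,.2,0);rel(.359,-.319,.15,0)"
```

```text
t 0.6 pos [0.3191 0.3822 0.2285] th 0.621 q6 0.15 tilt [-0.0006 -0.0027] F [ 0.   0.7 -0.9] op 0.0929 
 ROW [-17.39  46.83   2.97] 0.621
t 0.6 pos [0.3191 0.3822 0.2285] th 0.621 q6 0.15 tilt [-0.0006 -0.0027] F [ 0.   0.7 -0.9] op 0.0929 
 ROW [-37.52  59.34   8.03] 0.621
```

Emit:
play_rows(increments=[[[-17.4,46.8,1,0.621],[-17.4,46.8,1,0.621],[-17.4,46.8,1,0.621],[-17.4,46.8,1,0.621],[-17.4,46.8,1,0.621]]])

```text
t: 1.1
tool_pos: [0.3833, 0.142, 0.224]
orientation: [3.139, -0.009, -0.001]
force: [1.0, 1.2, -0.1]
opening: 0.0927
```

```bash
python3 -c "
from h import *
rel(.45,-.1,.2,0);rel(.359,-.319,.15,0)"
```

```text
t 1.1 pos [0.3833 0.142  0.224 ] th -0.005 q6 0.24 tilt [-0.0005 -0.0028] F [ 1.   1.2 -0.1] op 0.0927 
 ROW [ 6.81 24.15  2.47] -0.005
t 1.1 pos [0.3833 0.142  0.224 ] th -0.005 q6 0.24 tilt [-0.0005 -0.0028] F [ 1.   1.2 -0.1] op 0.0927 
 ROW [-2.17 46.09  7.53] -0.005
```

Emit:
play_rows(increments=[[[4,24,1,0],[4,24,1,0],[4,24,1,0],[4,24,1,0],[4,24,1,0]]])

```text
t: 1.6
tool_pos: [0.4216, -0.1006, 0.2145]
orientation: [3.139, -0.01, -0.0]
force: [0.7, 0.2, -0.5]
opening: 0.0932
```

Emit:
play_rows(increments=[[[-6.2,22,6,0],[-6.2,22,6,0],[-6.2,22,6,0],[-6.2,22,6,0],[-6.2,22,6,0]]])

```text
t: 2.1
tool_pos: [0.3566, -0.3225, 0.154]
orientation: [3.139, -0.012, -0.002]
force: [0.2, 0.6, -0.3]
opening: 0.0931
```

```bash
python3 -c "
from h import *
rel(.359,-.319,.06,0);rel(.359,-.319,.013,0)
p,d=read_camera('side');cv2.imwrite('pics/s1.png',p)
p,d=read_camera('top');cv2.imwrite('pics/t1.png',p)"
```

```text
t 2.1 pos [ 0.3566 -0.3225  0.154 ] th -0.007 q6 -0.83 tilt [-0.0011 -0.0025] F [ 0.2  0.6 -0.3] op 0.0931 
 ROW [ 0.25 -0.37  9.4 ] -0.007
t 2.1 pos [ 0.3566 -0.3225  0.154 ] th -0.007 q6 -0.83 tilt [-0.0011 -0.0025] F [ 0.2  0.6 -0.3] op 0.0931 
 ROW [ 0.25 -0.38 14.1 ] -0.007
```

View pics/s1.png

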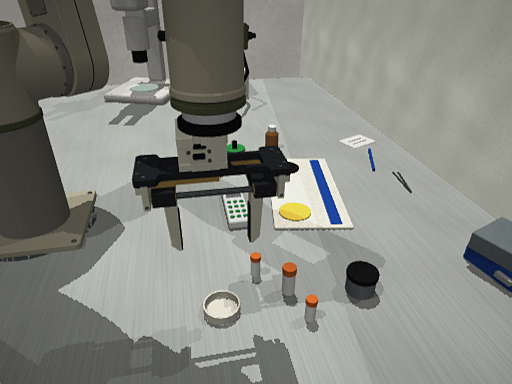

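The gripper is above the dish in line with world x, with the fingertips at about (180,248) and (252,240) and the dish at (221,306). Going down.

Emit:
play_rows(increments=[[[0.25,-0.4,9,0],[0.25,-0.4,9,0],[0.25,-0.4,12,0],[0.25,-0.4,14,0],[0.25,-0.4,14,0]]])

```text
t: 2.7
tool_pos: [0.3576, -0.3182, 0.0123]
orientation: [-3.141, 0.016, 0.007]
force: [-0.0, 0.2, 0.6]
opening: 0.0929
```

Emit:
play_rows(increments=[[[0,0,0,0],[0,0,0,0],[0,0,0,0],[0,0,0,0],[0,0,0,0]]], jaw=5, squeeze=10)

```text
t: 3.2
tool_pos: [0.3577, -0.3182, 0.0124]
orientation: [-3.141, 0.016, 0.007]
force: [-0.9, 0.6, -0.6]
opening: 0.06
```

Emit:
play_rows(increments=[[[0,0,-4,0],[0,0,-8,0],[0,0,-10,0],[3,-6,-10,0],[5,-10,-10,0]]])

```text
t: 3.7
tool_pos: [0.4044, -0.2297, 0.1137]
orientation: [3.14, -0.022, -0.003]
force: [0.9, -0.1, -1.6]
opening: 0.0598
```

```bash
python3 -c "
from h import *
rel(.595,.142,.11,-.18)"
```

```text
t 3.7 pos [ 0.4044 -0.2297  0.1137] th -0.014 q6 -0.61 tilt [-0.0019 -0.0014] F [ 0.9 -0.1 -1.6] op 0.0598 
 ROW [ 18.53 -37.44   0.28] 0.166
```

Emit:
play_rows(increments=[[[18.5,-37.4,0.3,0.166],[18.5,-37.4,0.3,0.166],[18.5,-37.4,0.3,0.166],[18.5,-37.4,0.3,0.166],[18.5,-37.4,0.3,0.166]]])

```text
t: 4.2
tool_pos: [0.5155, -0.0115, 0.111]
orientation: [3.127, -0.283, -0.002]
force: [1.2, -0.4, -0.1]
opening: 0.0602
```

```bash
python3 -c "
from h import *
rel(.595,.142,.11,-.18)"
```

```text
t 4.2 pos [ 0.5155 -0.0115  0.111 ] th -0.180 q6 0.06 tilt [-0.0014 -0.0016] F [ 1.2 -0.4 -0.1] op 0.0602 
 ROW [  5.06 -16.53   0.06] -0.0
```

Emit:
play_rows(increments=[[[5.1,-16.5,0.1,0],[5.1,-16.5,0.1,0],[5.1,-16.5,0.1,0],[5.1,-16.5,0.1,0],[5.1,-16.5,0.1,0]]])

```text
t: 4.7
tool_pos: [0.596, 0.1449, 0.1093]
orientation: [3.128, -0.277, -0.002]
force: [-0.9, -0.3, -1.4]
opening: 0.0597
```

```bash
python3 -c "
from h import *
rel(.595,.142,.023,-.18)
p,d=read_camera('side');cv2.imwrite('pics/s2.png',p)
p,d=read_camera('top');cv2.imwrite('pics/t2.png',p)"
```

```text
t 4.7 pos [0.596  0.1449 0.1093] th -0.177 q6 0.33 tilt [-0.0011 -0.0008] F [-0.9 -0.3 -1.4] op 0.0597 
 ROW [-0.04  0.3   8.63] 0.003
```

View pics/s2.png

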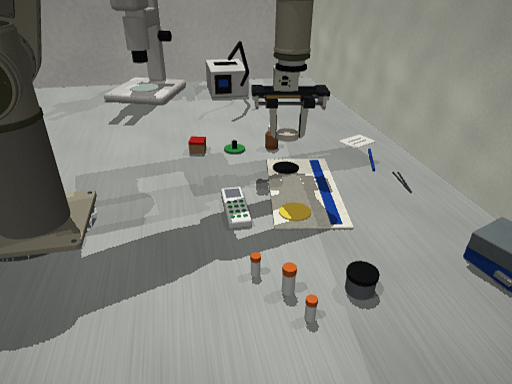

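The dish is held level above the black disc, at about (288,135). Lowering it.

Emit:
play_rows(increments=[[[0,0.3,4,0],[0,0.3,7,0],[0,0.3,8.2,0],[0,0.3,8.6,0],[0,0.3,8.6,0]]])

```text
t: 5.3
tool_pos: [0.5944, 0.1379, 0.0237]
orientation: [3.127, -0.282, -0.003]
force: [-0.1, 0.6, -0.8]
opening: 0.0602
```

```bash
python3 -c "
from h import *
rel(.595,.142,.0215,-.18)"
```

```text
t 5.3 pos [0.5944 0.1379 0.0237] th -0.180 q6 0.33 tilt [-0.0021 -0.0022] F [-0.1  0.6 -0.8] op 0.0602 
 ROW [-0.01 -0.42  0.22] 0.0
```

Emit:
play_rows(increments=[[[0,-0.4,0,0],[0,-0.4,0.1,0],[0,-0.4,0.2,0],[0,-0.4,0.2,0],[0,-0.4,0.2,0]]])

```text
t: 5.8
tool_pos: [0.5951, 0.1419, 0.0218]
orientation: [3.127, -0.282, -0.003]
force: [0.2, -0.3, 0.0]
opening: 0.0599
```

Emit:
play_rows(increments=[[[0,0,0,0],[0,0,0,0],[0,0,0,0]]], jaw=7)

```text
t: 6.1
tool_pos: [0.5952, 0.1419, 0.0219]
orientation: [3.127, -0.282, -0.002]
force: [-0.5, 0.1, 0.7]
opening: 0.0698
```

Emit:
play_rows(increments=[[[0,0,-4,0],[0,0,-9,0],[0,0,-12,0],[-4,-5,-12,0],[-8,-10,-12,0]]])

```text
t: 6.6
tool_pos: [0.5492, 0.2304, 0.1441]
orientation: [3.128, -0.287, 0.003]
force: [0.8, 0.6, -0.7]
opening: 0.0699
```

```bash
python3 -c "
from h import *
rel(.48,.33,.15,-.18)"
```

```text
t 6.6 pos [0.5492 0.2304 0.1441] th -0.183 q6 0.50 tilt [ 0.002  -0.0009] F [ 0.8  0.6 -0.7] op 0.0699 
 ROW [-8.62 -8.54 -0.62] -0.003
```

Emit:
play_rows(increments=[[[-8.6,-8.5,-0.6,0],[-8.6,-8.5,-0.6,0],[-8.6,-8.5,-0.6,0],[-8.6,-8.5,-0.6,0],[-8.6,-8.5,-0.6,0]]], jaw=4)

```text
t: 7.1
tool_pos: [0.4801, 0.3297, 0.1499]
orientation: [3.128, -0.285, 0.004]
force: [0.3, -0.4, 0.5]
opening: 0.0408
```

```bash
cat > look.py <<'E'
import sys
from h import *
tag=sys.argv[1]
for n in ("top","side"):
    p,d=read_camera(n);cv2.imwrite(f"pics/{n}{tag}.png",p);np.save(f"pics/{n}{tag}.npy",d)
E
python3 look.py 3; python3 - <<'E'
import cv2,numpy as np
a=cv2.imread('pics/top3.png')[90:210,100:320];b=cv2.imread('pics/side3.png')[115:240,230:380]
a=cv2.resize(a,(660,360),interpolation=cv2.INTER_CUBIC);cv2.imwrite('pics/a3.png',a)
cv2.imwrite('pics/b3.png',cv2.resize(b,None,fx=4,fy=4,interpolation=cv2.INTER_CUBIC))
E
```

```text
(no output)
```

View pics/a3.png

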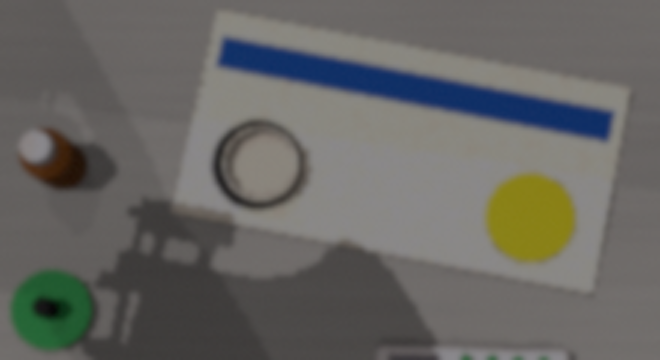

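View pics/b3.png

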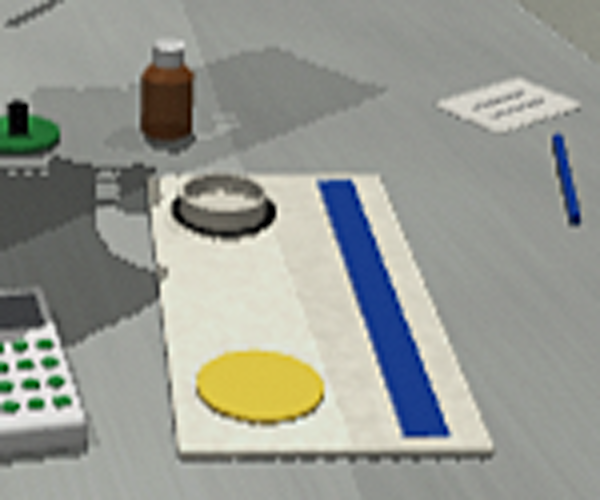

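```bash
cat >> h.py <<'E'
def circfit(q):
    A=np.c_[2*q,np.ones(len(q))];s=np.linalg.lstsq(A,(q**2).sum(1),rcond=None)[0];return s[0],s[1],np.sqrt(s[2]+s[0]**2+s[1]**2)
def silh(mask,z,c):
    """outer contour of mask -> circle fit on plane z"""
    ct=max(cv2.findContours(mask.astype(np.uint8),cv2.RETR_EXTERNAL,cv2.CHAIN_APPROX_NONE)[0],key=cv2.contourArea)[:,0]
    q=np.array([ray(a,b,z,c)[:2] for a,b in ct]);return np.round(circfit(q),4)
E
python3 - <<'E'
from h import *
for n in("top","side"):
    c=camera_params(n)
    for tag in "03":
        p=cv2.imread(f"pics/{n}{tag}.png");W=cloud(np.load(f"pics/{n}{tag}.npy"),c)
        h=cv2.cvtColor(p,cv2.COLOR_BGR2HSV);b=board(p,n)
        V=h[...,2]
        # dark disc outer silhouette
        ax=(165,120,212,170) if n=="top" else (268,155,305,180)
        m=np.zeros(V.shape,bool);m[ax[1]:ax[3],ax[0]:ax[2]]=(V<(60 if n=="top" else 70))[ax[1]:ax[3],ax[0]:ax[2]]
        k,l,st,ce=cv2.connectedComponentsWithStats(m.astype(np.uint8));m=l==1+np.argmax(st[1:,4])
        print(n,tag,"black silh",silh(m,.009,c),"yellow",b["yellow"][0],"stripe",b["stripe"][0],b["ang"])
        zz=W[...,2]
        if tag=="3":
            d=np.hypot(W[...,0]-.595,W[...,1]-.142)<.045
            for zt in(.018,.02,.022):
                q=W[d&(zz>zt)];print(" rim",zt,len(q),circfit(q[:,:2]),"mean",q.mean(0)," mid",(q.max(0)+q.min(0))/2, np.ptp(q,0))
E
```

```text
top 0 black silh [0.5954 0.1461 0.0329] yellow [ 0.5559 -0.07  ] stripe [0.6597 0.0225] -0.17973152410513474
top 3 black silh [0.5961 0.1452 0.0329] yellow [ 0.556 -0.07 ] stripe [0.6596 0.0226] -0.17988246891875645
 rim 0.018 128 (np.float64(0.592086869492148), np.float64(0.14177333014546162), np.float64(0.028297145536070455)) mean [0.59188269 0.14207136 0.023651  ]  mid [0.59236245 0.14175146 0.02322524] [0.05925113 0.05966485 0.01036356]
 rim 0.02 114 (np.float64(0.5922399275026886), np.float64(0.14179352939644108), np.float64(0.028298639864045416)) mean [0.59266382 0.14137499 0.02424123]  mid [0.59236245 0.14175146 0.02420537] [0.05925113 0.05966485 0.00840331]
 rim 0.022 97 (np.float64(0.5922701059756923), np.float64(0.1417964815931915), np.float64(0.0282262049239993)) mean [0.59323772 0.14152249 0.02479413]  mid [0.59236245 0.14136696 0.02532339] [0.05925113 0.05889585 0.00616727]
side 0 black silh [0.595  0.139  0.0338] yellow [ 0.5562 -0.0762] stripe [ 0.6556 -0.0025] -0.17767882036012872
side 3 black silh [0.5944 0.138  0.033 ] yellow [ 0.5562 -0.0762] stripe [ 0.6556 -0.0027] -0.1778622118526683
 rim 0.018 98 (np.float64(0.593596094077773), np.float64(0.13821865884324527), np.float64(0.028473470598023697)) mean [0.59317253 0.13741765 0.02107005]  mid [0.59381462 0.13880208 0.0214879 ] [0.05891652 0.06283467 0.00683721]
 rim 0.02 67 (np.float64(0.5938469966702774), np.float64(0.13835048769582514), np.float64(0.028654155723771783)) mean [0.59353907 0.13885477 0.0220501 ]  mid [0.59381462 0.13880208 0.02246995] [0.05891652 0.06283467 0.0048731 ]
 rim 0.022 34 (np.float64(0.5938486288574919), np.float64(0.13875547478929448), np.float64(0.028658777043278443)) mean [0.59210248 0.138243   0.02294509]  mid [0.59312637 0.1396199  0.02347271] [0.05754001 0.06119902 0.00286758]
```

```bash
cat >> h.py <<'E'
def proj(X,c):
    P=(np.atleast_2d(X)-c["eye"])@R.from_rotvec(c["orientation"]).as_matrix();K=c["K"]
    return np.c_[K[0,0]*P[:,0]/-P[:,2]+K[0,2],K[1,1]*-P[:,1]/-P[:,2]+K[1,2]]
def circ(x,y,z,r):
    a=np.linspace(0,2*np.pi,72,endpoint=False);return np.c_[x+r*np.cos(a),y+r*np.sin(a),0*a+z]
def fill(polys,roi,c,S=8):
    x0,y0,x1,y1=roi;m=np.zeros(((y1-y0)*S,(x1-x0)*S),np.uint8)
    h=cv2.convexHull(np.vstack([proj(q,c) for q in polys]).astype(np.float32))[:,0]
    cv2.fillConvexPoly(m,np.round(((h-[x0,y0]+.5)*S-.5)*16).astype(np.int32),1,shift=4);return m
def down(m,S=8):
    return cv2.GaussianBlur(cv2.resize(m.astype(np.float32),None,fx=1/S,fy=1/S,interpolation=cv2.INTER_AREA),(0,0),.6)
def fitring(n,tag,d0,r0,which=None):
    """fit black disc and optional dish; d0 disc guess, r0 dish guess"""
    from scipy.optimize import minimize
    c=camera_params(n);p=cv2.imread(f"pics/{n}{tag}.png");V=p.max(2).astype(float)
    pc=proj(np.array([[*d0,.012]]),c)[0];w=24
    roi=(int(pc[0]-w),int(pc[1]-w*.8),int(pc[0]+w),int(pc[1]+w*.8))
    I=V[roi[1]:roi[3],roi[0]:roi[2]]
    near=cv2.dilate((down(fill([circ(*d0,.009,.036)],roi,c))>.05).astype(np.uint8),np.ones((3,3)))>0
    def cost(v):
        D=fill([circ(v[0],v[1],.009,.036)],roi,c);
        if r0 is None:
            A=[down(D),down(1-D)]
        else:
            s=fill([circ(v[2],v[3],.009,.030),circ(v[2],v[3],.025,.030)],roi,c)
            inn=fill([circ(v[2],v[3],.025,.027)],roi,c)
            A=[down(D*(1-s)),down((1-D)*(1-s)),down(s*(1-inn)),down(inn)]
        A=np.stack([a[near] for a in A],1);x,res,_,_=np.linalg.lstsq(A,I[near],rcond=None)
        return ((A@x-I[near])**2).mean()
    v0=list(d0)+([] if r0 is None else list(r0))
    s=minimize(cost,v0,method="Nelder-Mead",options=dict(initial_simplex=np.vstack([v0]+[np.array(v0)+.004*e for e in np.eye(len(v0))]),xatol=5e-5,fatol=1e-3))
    return s.x.round(4),round(s.fun,1)
E
python3 - <<'E'
from h import *
print(fitring("top","0",(.5956,.146),None));print(fitring("side","0",(.595,.139),None))
print(fitring("top","3",(.5956,.146),(.593,.143)));print(fitring("side","3",(.595,.139),(.594,.139)))
E
```

```text
(array([0.5955, 0.1461]), np.float64(103.6))
(array([0.5949, 0.1391]), np.float64(417.0))
(array([0.5952, 0.1467, 0.5916, 0.1379]), np.float64(93.5))
(array([0.5942, 0.1372, 0.5937, 0.1379]), np.float64(1333.4))
```

```bash
python3 - <<'E'
from h import *
outs=[]
for n,d,cands in(("top",(.5955,.1461),[(.5922,.1418),(.5916,.1379),(.5945,.1455)]),("side",(.5949,.1391),[(.5938,.1386),(.5937,.1379),(.5949,.1391)])):
    c=camera_params(n);p=cv2.imread(f"pics/{n}3.png");pc=proj(np.array([[*d,.012]]),c)[0].astype(int)
    w,h,S=22,17,6;row=[]
    cr=cv2.convertScaleAbs(p[pc[1]-h:pc[1]+h,pc[0]-w:pc[0]+w],alpha=1.5)
    cr=cv2.resize(cr,None,fx=S,fy=S,interpolation=cv2.INTER_CUBIC)
    for k in [None]+cands:
        o=cr.copy()
        def dr(q,col): cv2.polylines(o,[np.round((proj(q,c)-pc+[w,h]+.5)*S-.5).astype(np.int32)],True,col,1)
        if k:
            dr(circ(*d,.009,.036),(0,255,255));dr(circ(*k,.025,.03),(0,0,255));dr(circ(*k,.009,.03),(255,0,0))
        row.append(o)
    outs.append(np.vstack([np.hstack(row[:2]),np.hstack(row[2:])]))
cv2.imwrite("pics/o_top.png",outs[0]);cv2.imwrite("pics/o_side.png",outs[1])
E
```

```text
(no output)
```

View pics/o_top.png

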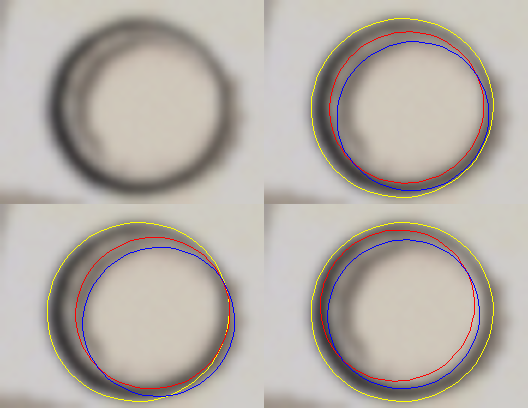

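View pics/o_side.png

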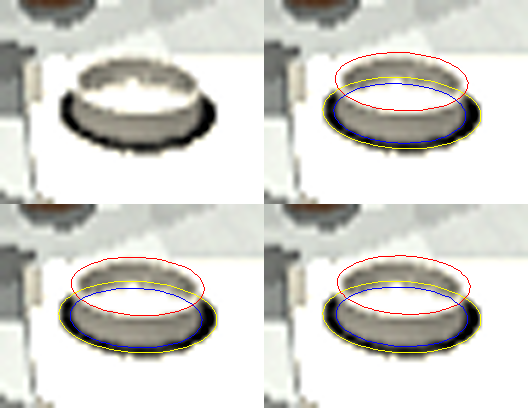

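```bash
cat > fit2.py <<'E'
from h import *
from scipy.optimize import minimize
def down2(m,s,S=8):
    return cv2.resize(cv2.GaussianBlur(m.astype(np.float32),(0,0),max(s,.1)*S),None,fx=1/S,fy=1/S,interpolation=cv2.INTER_AREA)
def fit(n,tag,d0,dish=None,fixd=False):
    c=camera_params(n);V=cv2.imread(f"pics/{n}{tag}.png").astype(float).mean(2)
    pc=proj(np.array([[*d0,.012]]),c)[0];w=24
    roi=(int(pc[0]-w),int(pc[1]-w*.85),int(pc[0]+w),int(pc[1]+w*.85))
    I=V[roi[1]:roi[3],roi[0]:roi[2]]
    near=cv2.dilate((down2(fill([circ(*d0,.009,.036),circ(*d0,.025,.03)][:1 if dish is None else 2],roi,c),.3)>.05).astype(np.uint8),np.ones((3,3)))>0
    def layers(v):
        D=fill([circ(v[0],v[1],.009,.036)],roi,c)
        if dish is None: L=[D,1-D]
        else:
            a=v[2:4];s=fill([circ(*a,.009,.030),circ(*a,.025,.030)],roi,c);t=fill([circ(*a,.025,.03)],roi,c)
            i=fill([circ(*a,.025,.027)],roi,c);f=fill([circ(*a,.013,.027)],roi,c)*i
            L=[D*(1-s),(1-D)*(1-s),s*(1-t),t*(1-i),i*(1-f),f]
        return L
    def cost(v,full=False):
        vv=list(d0)+list(v[:-1]) if fixd else v
        A=np.stack([down2(l,v[-1]/.01)[near] for l in layers(vv)],1);b=I[near]
        x=np.linalg.lstsq(A,b,rcond=None)[0];r=np.abs(A@x-b)
        return np.where(r<15,r*r/2,15*r-112).mean()
    v0=np.array(([] if fixd else list(d0))+(list(dish) if dish is not None else [])+[.007])
    best=None
    for _ in range(2):
        s=minimize(cost,v0,method="Nelder-Mead",options=dict(initial_simplex=np.vstack([v0]+[v0+.004*e for e in np.eye(len(v0))]),xatol=5e-5,fatol=1e-3));v0=s.x
    return s.x.round(4),round(s.fun,1)
if __name__=="__main__":
    print(fit("top","0",(.5956,.146)));print(fit("side","0",(.595,.139)))
    t=fit("top","3",(.5955,.146),(.594,.144));s=fit("side","3",(.595,.139),(.595,.139));print(t,s)
    print(fit("top","3",(.5955,.1461),(.594,.144),True),fit("side","3",(.595,.1387),(.595,.139),True))
E
python3 fit2.py
```

```text
(array([0.5955, 0.146 , 0.0148]), np.float64(7.0))
(array([0.5947, 0.1391, 0.0006]), np.float64(111.1))
(array([0.5954, 0.1453, 0.5929, 0.1405, 0.0108]), np.float64(21.8)) (array([0.5947, 0.1376, 0.5934, 0.1373, 0.0035]), np.float64(168.9))
(array([0.5924, 0.1399, 0.0096]), np.float64(22.0)) (array([0.5935, 0.1374, 0.0039]), np.float64(177.7))
```

```bash
sed -i 's/D=fill(\[circ(v\[0\],v\[1\],.009,.036)\]/D=fill([circ(v[0],v[1],.006,.036),circ(v[0],v[1],.009,.036)]/' fit2.py; python3 fit2.py
```

```text
(array([0.5957, 0.1462, 0.0156]), np.float64(7.9))
(array([0.5956, 0.1419, 0.0036]), np.float64(78.9))
(array([0.5956, 0.1454, 0.5932, 0.1405, 0.0106]), np.float64(21.5)) (array([0.5959, 0.1423, 0.5933, 0.1372, 0.0039]), np.float64(164.0))
(array([0.5924, 0.1395, 0.0094]), np.float64(23.2)) (array([0.5929, 0.1366, 0.0039]), np.float64(219.8))
```

```bash
python3 -c "
from h import *
rel(.595,.140,.12,1.39)"
```

```text
t 7.2 pos [0.4808 0.3287 0.1497] th -0.184 q6 0.70 tilt [ 0.0022 -0.0013] F [-0.4  0.1  0.2] op 0.0402 
 ROW [14.68 16.45  3.02] 1.567
```

Emit:
play_rows(increments=[[[14.7,16.5,0,-1.57],[14.7,16.5,0,-1.57],[14.7,16.5,0,-1.57],[14.7,16.5,0,-1.57],[14.7,16.5,0,-1.57]]], jaw=8)

```text
t: 7.7
tool_pos: [0.5967, 0.1349, 0.1501]
orientation: [3.028, 0.828, 0.003]
force: [-0.4, 0.5, -0.2]
opening: 0.0757
```

```bash
python3 -c "
from h import *
rel(.595,.140,.08,1.39)"
```

```text
t 7.7 pos [0.5967 0.1349 0.1501] th 0.534 q6 -0.39 tilt [ 0.0023 -0.0019] F [-0.4  0.5 -0.2] op 0.0757 
 ROW [ 0.11 -0.54  7.01] -0.856
```

Emit:
play_rows(increments=[[[0,-0.5,3,-0.856],[0,-0.5,3,-0.856],[0,-0.5,3,-0.856],[0,-0.5,4,-0.856],[0,-0.5,5,-0.856]]])

```text
t: 8.2
tool_pos: [0.595, 0.1373, 0.1]
orientation: [2.513, 1.881, 0.002]
force: [-0.1, -0.0, 0.7]
opening: 0.0803
```

Emit:
play_rows(increments=[[[0,0,0,-0.15],[0,0,0,-0.15],[0,0,0,-0.15]]])

```text
t: 8.5
tool_pos: [0.5954, 0.1361, 0.1]
orientation: [2.371, 2.056, 0.001]
force: [-0.1, 0.1, 0.1]
opening: 0.08
```

```bash
python3 -c "
from h import *
rel(.595,.140,.022,1.39)"
```

```text
t 8.5 pos [0.5954 0.1361 0.1   ] th 1.429 q6 -1.29 tilt [ 0.0029 -0.002 ] F [-0.1  0.1  0.1] op 0.0800 
 ROW [ 0.39 -0.12  7.8 ] 0.039
```

Emit:
play_rows(increments=[[[0.3,-0.1,3,0.04],[0.3,-0.1,6,0.04],[0.3,-0.1,7.2,0.04],[0.3,-0.1,7.75,0.04],[0.3,-0.1,7.75,0.04]]])

```text
t: 9.0
tool_pos: [0.5951, 0.1389, 0.0225]
orientation: [2.413, 2.007, 0.001]
force: [1.0, 0.5, 0.1]
opening: 0.0802
```

Emit:
play_rows(increments=[[[0,0,0,0],[0,0,0,0],[0,0,0,0],[0,0,0,0]]], jaw=5)

```text
t: 9.4
tool_pos: [0.5961, 0.1391, 0.0239]
orientation: [2.412, 2.006, 0.004]
force: [0.3, 0.6, 4.8]
opening: 0.0601
```

```bash
python3 -c "
from h import *
rel(.597,.14,.022,1.39)"
```

```text
t 9.4 pos [0.5961 0.1391 0.0239] th 1.387 q6 -1.24 tilt [ 0.0047 -0.0016] F [0.3 0.6 4.8] op 0.0601 
 ROW [0.1  0.07 0.19] -0.003
```

Emit:
play_rows(increments=[[[0,0,-1,0],[0.5,0.1,-2,0],[0.5,0.1,-2,0],[0.5,0.1,-2,0]]])

```text
t: 9.8
tool_pos: [0.5985, 0.1442, 0.0446]
orientation: [2.411, 2.006, 0.006]
force: [-0.7, 0.2, -0.9]
opening: 0.0598
```

```bash
python3 look.py 4;python3 -c "
from h import *
rel(.597,.144,.023,1.39)
a=cv2.imread('pics/side4.png')[90:210,220:360];cv2.imwrite('pics/b4.png',cv2.resize(a,None,fx=4,fy=4))"
```

```text
t 9.9 pos [0.5976 0.1439 0.0436] th 1.388 q6 -1.23 tilt [ 0.0042 -0.0018] F [-0.7  0.3 -1.3] op 0.0604 
 ROW [ 0.   -0.07  2.06] -0.002
```

View pics/b4.png

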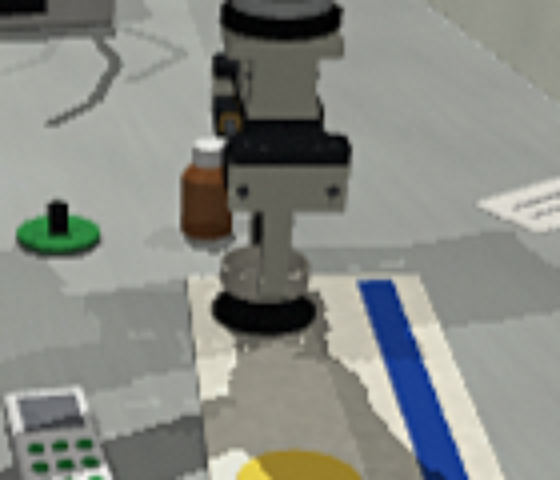

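The dish is held level over the disc. Lowering and releasing it.

Emit:
play_rows(increments=[[[0,0,1,0],[0,0,1.6,0],[0,0,1.9,0],[0,0,1.9,0]]])

```text
t: 10.3
tool_pos: [0.597, 0.1437, 0.0236]
orientation: [2.413, 2.007, 0.001]
force: [0.3, 0.3, -1.0]
opening: 0.0602
```

```bash
python3 -c "
from h import *
rel(.5975,.144,.0235,1.39)"
```

```text
t 10.3 pos [0.597  0.1437 0.0236] th 1.388 q6 -1.23 tilt [ 0.0025 -0.0021] F [ 0.3  0.3 -1. ] op 0.0602 
 ROW [0.04 0.04 0.01] -0.002
```

Emit:
play_rows(increments=[[[0,0,0.1,0],[0,0,0.1,0],[0,0,0.1,0],[0,0,0.1,0]]], jaw=7.5)

```text
t: 10.7
tool_pos: [0.5971, 0.1437, 0.0225]
orientation: [2.413, 2.007, 0.001]
force: [-0.1, 0.4, 0.1]
opening: 0.0747
```

Emit:
play_rows(increments=[[[0,0,-4,0],[0,0,-9,0],[0,0,-12,0],[0,0,-12.5,0],[8,3,-12.5,0]]])

```text
t: 11.2
tool_pos: [0.6216, 0.1832, 0.1484]
orientation: [2.416, 2.001, -0.001]
force: [0.5, -0.3, -0.6]
opening: 0.0747
```

```bash
python3 -c "
from h import *
rel(.478,.33,.15,1.39)"
```

```text
t 11.2 pos [0.6216 0.1832 0.1484] th 1.383 q6 -1.17 tilt [ 0.0023 -0.0039] F [ 0.5 -0.3 -0.6] op 0.0747 
 ROW [ 11.75 -16.84  -0.25] -0.007
```

Emit:
play_rows(increments=[[[11.7,-16.8,-0.2,0],[11.7,-16.8,-0.2,0],[11.7,-16.8,-0.2,0],[11.7,-16.8,-0.2,0],[11.7,-16.8,-0.2,0]]], jaw=4)

```text
t: 11.7
tool_pos: [0.4739, 0.333, 0.1484]
orientation: [2.413, 2.009, -0.004]
force: [1.0, 0.1, 0.4]
opening: 0.0418
```

```bash
python3 look.py 5;python3 - <<'E'
from h import *
from fit2 import fit
print(fit("top","5",(.5957,.1458),(.596,.145)),fit("side","5",(.5957,.142),(.596,.142)))
print(fit("top","5",(.5957,.1461),(.596,.145),True),fit("side","5",(.5957,.1421),(.596,.142),True))
for n in("top","side"):
    c=camera_params(n);W=cloud(np.load(f"pics/{n}5.npy"),c);d=np.hypot(W[...,0]-.595,W[...,1]-.142)<.045
    q=W[d&(W[...,2]>.02)];print(n,circfit(q[:,:2]))
rel(.478,.301,.05,1.39)
cv2.imwrite('pics/b5.png',np.hstack([cv2.resize(cv2.imread('pics/side5.png')[150:190,260:310],None,fx=8,fy=8,interpolation=2),cv2.resize(cv2.imread('pics/top5.png')[124:164,162:212],None,fx=8,fy=8,interpolation=2)]))
E
```

```text
(array([0.5956, 0.1456, 0.593 , 0.1428, 0.0104]), np.float64(15.6)) (array([0.5958, 0.1431, 0.5932, 0.1394, 0.0039]), np.float64(146.2))
(array([0.5929, 0.1425, 0.0099]), np.float64(16.7)) (array([0.5932, 0.1394, 0.004 ]), np.float64(153.8))
top (np.float64(0.5923739271908122), np.float64(0.1441870335619595), np.float64(0.02829817356022571))
side (np.float64(0.5936439029153884), np.float64(0.140726900512083), np.float64(0.028312090281582172))
t 11.8 pos [0.4772 0.3302 0.1489] th 1.386 q6 -0.87 tilt [ 0.0018 -0.0046] F [ 0.1 -0.2 -1. ] op 0.0400 
 ROW [-2.81  0.59  9.9 ] -0.004
```

View pics/b5.png

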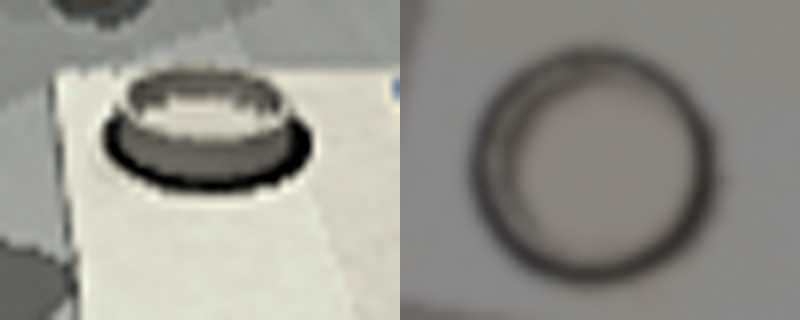

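The fit and the depth from both cameras agree that the dish still sits about 2.5 mm short in x and y. I'll nudge it once more.

```bash
python3 -c "
from h import *
rel(.597,.144,.12,1.39)"
```

```text
t 11.8 pos [0.4772 0.3302 0.1489] th 1.386 q6 -0.87 tilt [ 0.0018 -0.0046] F [ 0.1 -0.2 -1. ] op 0.0400 
 ROW [-16.1   15.18   2.99] -0.004
```

Emit:
play_rows(increments=[[[-16.1,15.2,1,0],[-16.1,15.2,1,0],[-16.1,15.2,1,0],[-16.1,15.2,1,0],[-16.1,15.2,3,0]]], jaw=8)

```text
t: 12.3
tool_pos: [0.602, 0.1381, 0.1225]
orientation: [2.414, 1.995, 0.004]
force: [0.1, -0.2, -0.4]
opening: 0.0759
```

Emit:
play_rows(increments=[[[0,0,2,0],[0,0,4,0],[0,0,4,0]]])

```text
t: 12.6
tool_pos: [0.6006, 0.1349, 0.0784]
orientation: [2.42, 1.994, -0.005]
force: [-0.1, -0.3, 0.4]
opening: 0.0798
```

```bash
python3 -c "
from h import *
rel(.597,.1437,.0225,1.39)"
```

```text
t 12.6 pos [0.6006 0.1349 0.0784] th 1.378 q6 -1.23 tilt [ 0.0019 -0.0068] F [-0.1 -0.3  0.4] op 0.0798 
 ROW [ 0.83 -0.54  5.59] -0.012
```

Emit:
play_rows(increments=[[[0.8,-0.5,2,0],[0.8,-0.5,4,0],[0.8,-0.5,5.2,0],[0.8,-0.5,5.5,0],[0.8,-0.5,5.5,0]]])

```text
t: 13.1
tool_pos: [0.5975, 0.143, 0.0236]
orientation: [2.42, 1.993, -0.005]
force: [0.4, 0.9, -0.2]
opening: 0.0803
```

Emit:
play_rows(increments=[[[0,0,0,0],[0,0,0,0],[0,0,0,0],[0,0,0,0]]], jaw=5)

```text
t: 13.5
tool_pos: [0.5983, 0.1432, 0.0246]
orientation: [2.419, 1.993, -0.002]
force: [0.0, 0.2, 3.8]
opening: 0.0604
```

```bash
python3 -c "
from h import *
rel(.5995,.146,.0225,1.39)"
```

```text
t 13.5 pos [0.5983 0.1432 0.0246] th 1.378 q6 -1.22 tilt [ 0.0035 -0.0067] F [0.  0.2 3.8] op 0.0604 
 ROW [0.3  0.06 0.21] -0.012
```

Emit:
play_rows(increments=[[[0,0,-0.6,0],[0.3,0.15,-0.6,0],[0.3,0.15,-0.6,0],[0.3,0.15,-0.6,0],[0.3,0.15,-0.2,0]]])

```text
t: 14.0
tool_pos: [0.6006, 0.1459, 0.0268]
orientation: [2.419, 1.993, -0.002]
force: [0.3, 0.1, -0.7]
opening: 0.0596
```

```bash
python3 -c "
from h import *
rel(.600,.146,.0245,1.39)"
```

```text
t 14.0 pos [0.6006 0.1459 0.0268] th 1.378 q6 -1.22 tilt [ 0.004  -0.0066] F [ 0.3  0.1 -0.7] op 0.0596 
 ROW [-0.   -0.06  0.23] -0.012
```

Emit:
play_rows(increments=[[[0,-0.05,0.1,0],[0,-0.05,0.2,0],[0,-0.05,0.25,0],[0,-0.05,0.25,0]]])

```text
t: 14.4
tool_pos: [0.5999, 0.1459, 0.0246]
orientation: [2.419, 1.993, -0.003]
force: [-2.6, -0.9, 4.0]
opening: 0.0601
```

Emit:
play_rows(increments=[[[0,0,0,0],[0,0,0,0],[0,0,0,0],[0,0,0,0]]], jaw=7.5)

```text
t: 14.8
tool_pos: [0.5999, 0.1459, 0.0245]
orientation: [2.419, 1.993, -0.003]
force: [-0.3, -0.6, 0.2]
opening: 0.0749
```

Emit:
play_rows(increments=[[[0,0,-4,0],[0,0,-9,0],[0,0,-12,0],[0,0,-12.5,0],[4,-3,-12.5,0]]])

```text
t: 15.3
tool_pos: [0.581, 0.1882, 0.1514]
orientation: [2.422, 1.984, 0.003]
force: [-0.1, 1.1, -0.3]
opening: 0.0745
```

```bash
python3 -c "
from h import *
rel(.478,.33,.15,1.39)"
```

```text
t 15.3 pos [0.581  0.1882 0.1514] th 1.373 q6 -1.14 tilt [ 0.0086 -0.0076] F [-0.1  1.1 -0.3] op 0.0745 
 ROW [ 11.87 -12.89  -0.06] -0.017
```

Emit:
play_rows(increments=[[[11.8,-12.9,0,0],[11.8,-12.9,0,0],[11.8,-12.9,0,0],[11.8,-12.9,0,0],[11.8,-12.9,0,0]]], jaw=4)

```text
t: 15.8
tool_pos: [0.4753, 0.3315, 0.1483]
orientation: [2.418, 1.989, 0.001]
force: [0.3, -0.2, -0.6]
opening: 0.0421
```

```bash
python3 look.py 6;python3 - <<'E'
from h import *
from fit2 import fit
print(fit("top","6",(.5957,.1458),(.596,.145)),fit("side","6",(.5957,.142),(.596,.142)))
print(fit("top","6",(.5957,.1461),(.596,.145),True),fit("side","6",(.5957,.1421),(.596,.142),True))
for n in("top","side"):
    c=camera_params(n);W=cloud(np.load(f"pics/{n}6.npy"),c);d=np.hypot(W[...,0]-.595,W[...,1]-.142)<.045
    q=W[d&(W[...,2]>.02)];print(n,circfit(q[:,:2]))
rel(.480,.301,.05,1.39)
cv2.imwrite('pics/b6.png',np.hstack([cv2.resize(cv2.imread('pics/side6.png')[150:190,260:310],None,fx=8,fy=8,interpolation=2),cv2.resize(cv2.imread('pics/top6.png')[124:164,162:212],None,fx=8,fy=8,interpolation=2)]))
E
```

```text
(array([0.5958, 0.1461, 0.5943, 0.1451, 0.0118]), np.float64(15.3)) (array([0.5963, 0.1438, 0.5948, 0.1417, 0.0045]), np.float64(153.5))
(array([0.5942, 0.1452, 0.0112]), np.float64(15.5)) (array([0.5949, 0.1417, 0.0036]), np.float64(170.3))
top (np.float64(0.5938815683345295), np.float64(0.1466452181575645), np.float64(0.028231106267186674))
side (np.float64(0.5951375133999325), np.float64(0.14300440678261991), np.float64(0.02829720895031647))
t 15.9 pos [0.4774 0.3292 0.1486] th 1.374 q6 -0.85 tilt [ 0.008  -0.0085] F [ 0.5 -0.4  0.2] op 0.0403 
 ROW [-2.65  0.71  9.89] -0.016
```

View pics/b6.png

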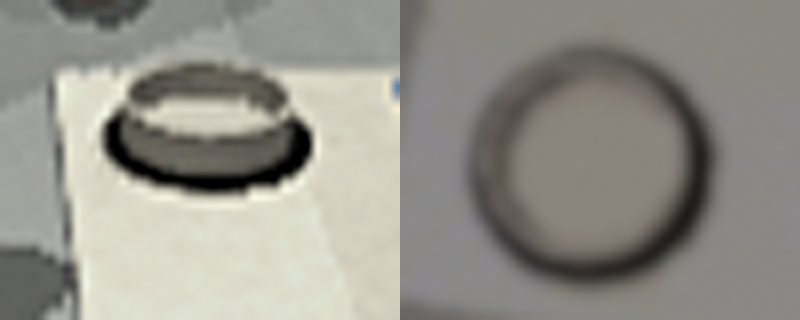

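The dish is now within about 1.5 mm of the disc centre. Next is the cover.

```bash
python3 -c "
from h import *
rel(.480,.303,.021,1.39)"
```

```text
t 15.9 pos [0.4774 0.3292 0.1486] th 1.374 q6 -0.85 tilt [ 0.008  -0.0085] F [ 0.5 -0.4  0.2] op 0.0403 
 ROW [-2.43  0.64 12.78] -0.016
```

Emit:
play_rows(increments=[[[-2.4,0.6,0,0],[-2.4,0.6,5,0],[-2.4,0.6,9,0],[-2.4,0.6,10,0],[-2.4,0.6,10,0]]])

```text
t: 16.4
tool_pos: [0.4784, 0.3017, 0.0468]
orientation: [2.422, 1.984, -0.006]
force: [-0.3, -0.4, 0.7]
opening: 0.0401
```

```bash
python3 look.py 7; python3 -c "
from h import *
rel(.480,.303,.021,1.39)
a=cv2.imread('pics/side7.png')[90:180,190:290];cv2.imwrite('pics/b7.png',cv2.resize(a,None,fx=6,fy=6,interpolation=2))"
```

```text
t 16.5 pos [0.4809 0.3037 0.0506] th 1.373 q6 -0.89 tilt [ 0.0098 -0.0077] F [0.2 0.2 0.3] op 0.0398 
 ROW [-0.07 -0.11  2.96] -0.017
```

View pics/b7.png

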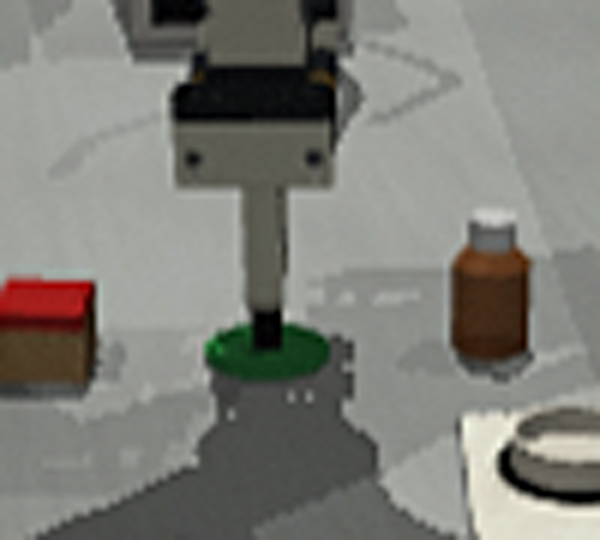

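The finger is lined up with the knob (264 against 267 in the zoom). Going down and gripping.

Emit:
play_rows(increments=[[[-0.1,-0.1,1.5,0],[-0.1,-0.1,2.4,0],[-0.1,-0.1,2.9,0],[-0.1,-0.1,2.9,0]]])

```text
t: 16.9
tool_pos: [0.4792, 0.3024, 0.0205]
orientation: [2.421, 1.984, 0.002]
force: [-0.0, -0.1, 0.7]
opening: 0.0397
```

Emit:
play_rows(increments=[[[0,0,0,0],[0,0,0,0],[0,0,0,0],[0,0,0,0]]], jaw=1, squeeze=12)

```text
t: 17.3
tool_pos: [0.4794, 0.3025, 0.0209]
orientation: [2.421, 1.984, 0.003]
force: [-0.4, 0.9, 0.5]
opening: 0.0157
```

```bash
python3 -c "
from h import *
rel(.480,.303,.12,1.39)"
```

```text
t 17.3 pos [0.4794 0.3025 0.0209] th 1.373 q6 -0.89 tilt [ 0.0087 -0.0081] F [-0.4  0.9  0.5] op 0.0157 
 ROW [-0.01  0.15 -9.91] -0.017
```

Emit:
play_rows(increments=[[[0,0,-4,0],[0,0,-8,0],[-4,3,-8,0],[-8,6,-8,0],[-12,9,-8,0]]])

```text
t: 17.8
tool_pos: [0.5442, 0.1669, 0.1035]
orientation: [2.418, 1.986, 0.005]
force: [1.1, 0.3, 1.1]
opening: 0.0158
```

```bash
python3 -c "
from h import *
rel(.597,.146,.09,1.373)"
```

```text
t 17.8 pos [0.5442 0.1669 0.1035] th 1.375 q6 -1.16 tilt [ 0.0104 -0.0078] F [1.1 0.3 1.1] op 0.0158 
 ROW [-1.01  5.57  1.42] 0.002
```

Emit:
play_rows(increments=[[[-1,5.5,0,0],[-1,5.5,0,0],[-1,5.5,1.4,0],[-1,5.5,1.4,0],[-1,5.5,1.4,0]]])

```text
t: 18.3
tool_pos: [0.5945, 0.1472, 0.089]
orientation: [2.418, 1.988, 0.001]
force: [0.0, 0.0, 0.0]
opening: 0.0155
```

```bash
python3 look.py 8; python3 -c "
from h import *
rel(.597,.146,.052,1.373)
a=cv2.imread('pics/side8.png')[90:190,230:330];cv2.imwrite('pics/b8.png',cv2.resize(a,None,fx=6,fy=6,interpolation=2))"
```

```text
t 18.4 pos [0.5954 0.1473 0.0902] th 1.377 q6 -1.21 tilt [ 0.01   -0.0077] F [-0.   0.1 -0.3] op 0.0158 
 ROW [-0.08  0.13  3.82] 0.004
```

View pics/b8.png

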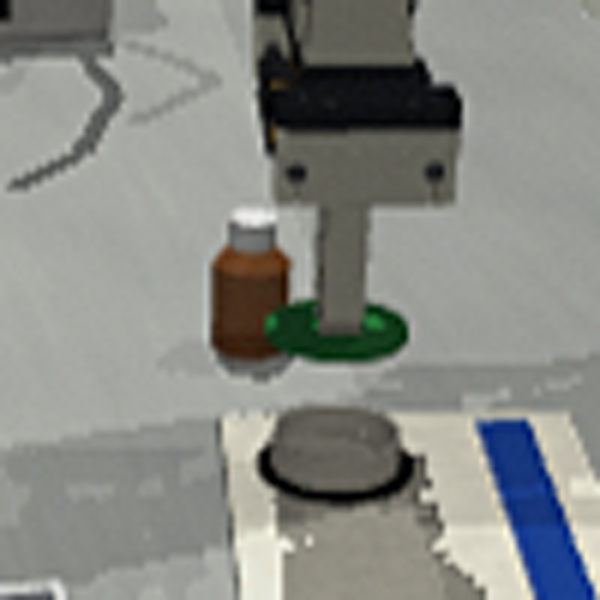

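Emit:
play_rows(increments=[[[-0.1,0.1,2,0],[-0.1,0.1,3.6,0],[-0.1,0.1,3.8,0],[-0.1,0.1,3.8,0],[-0.1,0.1,3.8,0]]])

```text
t: 18.9
tool_pos: [0.5969, 0.1461, 0.0529]
orientation: [2.416, 1.988, 0.005]
force: [0.3, 0.2, 1.1]
opening: 0.0159
```

```bash
python3 -c "
from h import *
rel(.597,.146,.043,1.373)"
```

```text
t 18.9 pos [0.5969 0.1461 0.0529] th 1.377 q6 -1.21 tilt [ 0.0108 -0.0076] F [0.3 0.2 1.1] op 0.0159 
 ROW [ 0.   -0.01  0.99] 0.004
```

Emit:
play_rows(increments=[[[0,0,0.4,0],[0,0,0.7,0],[0,0,0.9,0],[0,0,0.95,0],[0,0,0.95,0]]])

```text
t: 19.4
tool_pos: [0.5969, 0.1459, 0.0432]
orientation: [2.417, 1.988, 0.005]
force: [0.5, -0.2, -0.9]
opening: 0.0159
```

```bash
python3 look.py 9; python3 -c "
from h import *
rel(.597,.146,.043,1.373)
a=cv2.imread('pics/side9.png')[110:190,240:330];cv2.imwrite('pics/b9.png',cv2.resize(a,None,fx=7,fy=7,interpolation=2))"
```

```text
t 19.5 pos [0.5972 0.146  0.0435] th 1.377 q6 -1.21 tilt [ 0.0109 -0.0076] F [1.2 0.1 0. ] op 0.0155 
 ROW [ 0.   -0.02  0.05] 0.004
```

View pics/b9.png

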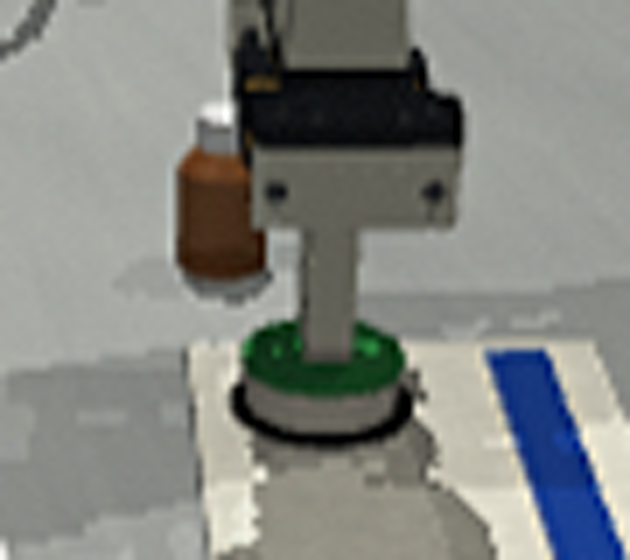

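The cover has gone in with no contact force, at the expected height. Releasing it.

Emit:
play_rows(increments=[[[0,0,0,0],[0,0,0,0],[0,0,0,0],[0,0,0,0]]], jaw=3.5)

```text
t: 19.9
tool_pos: [0.5971, 0.146, 0.0435]
orientation: [2.416, 1.988, 0.006]
force: [-0.2, -0.4, 0.2]
opening: 0.0344
```

Emit:
play_rows(increments=[[[0,0,-3,0],[0,0,-7,0],[0,0,-10,0],[0,0,-10,0],[4,-3,-10,0]]])

```text
t: 20.4
tool_pos: [0.5774, 0.1882, 0.1447]
orientation: [2.419, 1.978, 0.01]
force: [0.4, 0.5, -0.2]
opening: 0.035
```

```bash
python3 - <<'E'
from h import *
# box yaw from top image lid
n="top";c=camera_params(n)
for tag in("0","6"):
  for n,z in(("top",.038),("side",.038)):
    c=camera_params(n);p=cv2.imread(f"pics/{n}{tag}.png");h=cv2.cvtColor(p,cv2.COLOR_BGR2HSV)
    m=(((h[...,0]<6)|(h[...,0]>174))&(h[...,1]>150)&(h[...,2]>50))
    k,l,st,ce=cv2.connectedComponentsWithStats(m.astype(np.uint8))
    i=1+np.argmax(st[1:,4]);v,u=np.nonzero(l==i)
    q=np.array([ray(a,b,z,c)[:2] for a,b in zip(u,v)])*1000
    print(tag,n,st[i],cv2.minAreaRect(q.astype(np.float32)),q.mean(0))
cv2.imwrite('pics/bb.png',np.hstack([cv2.resize(cv2.imread('pics/side0.png')[125:165,170:230],(480,320),interpolation=2),cv2.resize(cv2.imread('pics/top0.png')[220:260,75:135],(480,320),interpolation=2)])[:,:800])
rel(.40,.31,.15,1.373)
E
```

```text
0 top [ 93 230  24  22 389] ((368.66192626953125, 316.2274475097656), (45.35945510864258, 43.37207794189453), 76.94529724121094) [368.28178318 316.03713559]
0 side [189 137  17   8 124] ((367.6585388183594, 301.140380859375), (52.75205993652344, 46.39263153076172), 79.49427795410156) [367.6696878  301.05746782]
6 top [ 93 230  24  21 387] ((368.59893798828125, 315.9444580078125), (45.459232330322266, 43.3526611328125), 77.00818634033203) [368.42771062 315.97610544]
6 side [189 137  17   8 124] ((367.658203125, 301.1385498046875), (52.74832534790039, 46.39263153076172), 79.49427795410156) [367.61851897 300.7543651 ]
t 20.4 pos [0.5774 0.1882 0.1447] th 1.371 q6 -1.13 tilt [ 0.0156 -0.0086] F [ 0.4  0.5 -0.2] op 0.0350 
 ROW [  8.41 -19.8   -0.91] -0.002
```

View pics/bb.png

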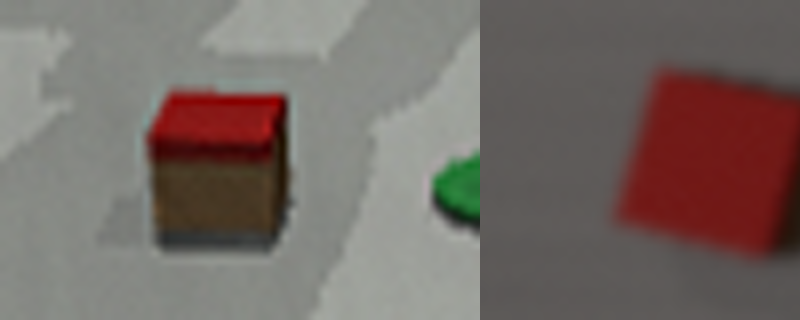

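Emit:
play_rows(increments=[[[8.4,-19.8,-0.9,0],[8.4,-19.8,-0.9,0],[8.4,-19.8,-0.9,0],[8.4,-19.8,-0.9,0],[8.4,-19.8,-0.9,0]]], jaw=8)

```text
t: 20.9
tool_pos: [0.396, 0.312, 0.1493]
orientation: [2.417, 1.983, 0.008]
force: [0.1, -0.5, -0.2]
opening: 0.0704
```

Emit:
play_rows(increments=[[[0,0,0,0],[0,0,0,0]]])

```text
t: 21.1
tool_pos: [0.3963, 0.3117, 0.1489]
orientation: [2.416, 1.984, 0.008]
force: [-0.2, -1.5, 0.6]
opening: 0.0793
```

```bash
python3 look.py 10; python3 - <<'E'
from h import *
rel(.371,.3155,.09,1.344)
cv2.imwrite('pics/b10.png',np.hstack([cv2.resize(cv2.imread('pics/side10.png')[115:195,230:330],(400,320),interpolation=2),cv2.resize(cv2.imread('pics/top10.png')[114:174,150:225],(400,320),interpolation=2)])[:,:800])
for n in("top","side"):
    c=camera_params(n);W=cloud(np.load(f"pics/{n}10.npy"),c);d=np.hypot(W[...,0]-.596,W[...,1]-.144)<.05
    q=W[d&(W[...,2]>.02)&(W[...,2]<.036)];k=W[d&(W[...,2]>.046)]
    print(n,q.mean(0),(q.max(0)+q.min(0))/2,np.ptp(q,0),np.median(q[:,2]),"knob",k.mean(0),k[:,2].max())
    p=cv2.imread(f"pics/{n}10.png");h=cv2.cvtColor(p,cv2.COLOR_BGR2HSV);m=(h[...,0]>45)&(h[...,0]<80)&(h[...,1]>120)&d
    v,u=np.nonzero(m);qq=np.array([ray(a,b,.030,c)[:2] for a,b in zip(u,v)]);print(" green",silh(m,.028,c),len(u))
E
```

```text
t 21.2 pos [0.3971 0.3112 0.149 ] th 1.373 q6 -0.80 tilt [ 0.0139 -0.0087] F [-0.6  0.1 -0.1] op 0.0799 
 ROW [-0.05 -2.73  5.86] 0.029
top [0.59377287 0.14588736 0.02978291] [0.59447668 0.14661921 0.02991004] [0.06284501 0.06121519 0.01184605] 0.02970984311366054 knob [0.59374994 0.14554985 0.05121475] 0.054898070219158934
 green [0.5934 0.1442 0.0301] 528
side [0.5931445  0.13577493 0.02713203] [0.59552141 0.14318139 0.02793196] [0.06328915 0.06211234 0.01583067] 0.02763550203446291 knob [0.5951139  0.14191438 0.04894275] 0.050420017288242636
 green [0.5951 0.1402 0.0275] 166
```

View pics/b10.png

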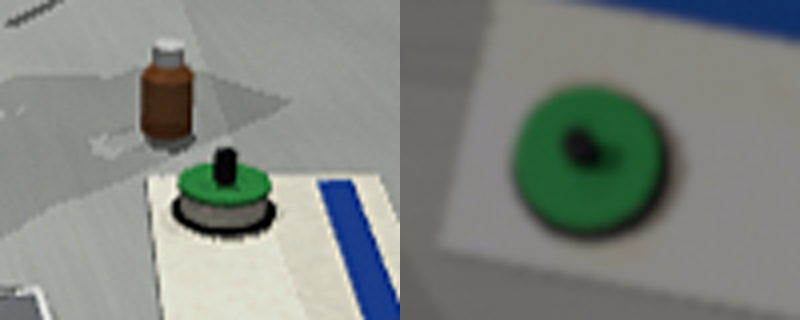

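The cover is seated: the plate top reads about 0.030 and the knob top about 0.052. Now the box.

Emit:
play_rows(increments=[[[0,-2.7,3,0.03],[0,-2.7,6,0.03],[0,-2.7,7,0.03],[0,-2.7,7,0.03],[0,-2.7,7,0.03]]])

```text
t: 21.7
tool_pos: [0.3729, 0.3158, 0.0796]
orientation: [2.448, 1.944, 0.01]
force: [-0.5, -0.3, -0.3]
opening: 0.0801
```

```bash
python3 look.py 11; python3 -c "
from h import *
rel(.3705,.317,.022,1.344)
a=cv2.imread('pics/side11.png')[90:170,160:260];cv2.imwrite('pics/b11.png',cv2.resize(a,None,fx=6,fy=6,interpolation=2))"
```

```text
t 21.8 pos [0.3732 0.3164 0.0804] th 1.342 q6 -0.73 tilt [ 0.0161 -0.0072] F [ 1.1 -0.7  0.7] op 0.0802 
 ROW [ 0.02 -0.38  5.83] -0.002
```

View pics/b11.png

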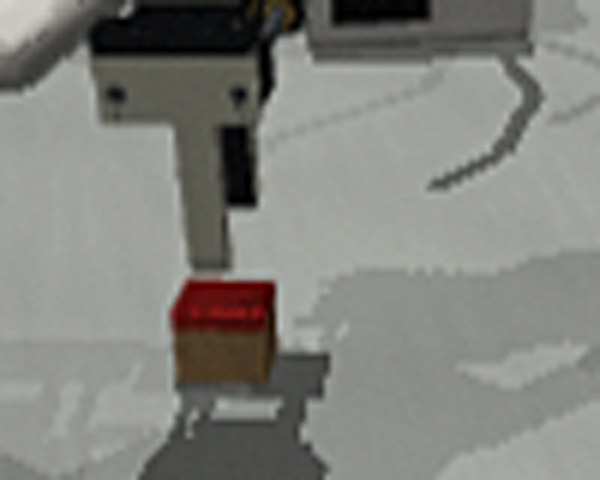

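```bash
python3 -c "
from h import *
c=camera_params('side')
ax=np.array([np.cos(1.342),np.sin(1.342)])
for off in(-.049,.049):
  q=np.array([.3732,.3164])+ax*off
  print(((proj(np.array([[*q,.0694],[*q,.02]]),c)-[160,90]+.5)*6).round(1))
print(((proj(np.array([[.371,.315,.038],[.371,.315,.0]]),c)-[160,90]+.5)*6).round(1))
"
```

```text
[[212.  270.9]
 [219.5 367. ]]
[[243.1 198.1]
 [249.4 288.9]]
[[228.3 294.4]
 [233.6 364.6]]
```

Emit:
play_rows(increments=[[[0,-0.2,2,0],[0,-0.2,4.5,0],[0,-0.2,5.6,0],[0,-0.2,5.8,0],[0,-0.2,5.8,0]]])

```text
t: 22.3
tool_pos: [0.3726, 0.3166, 0.023]
orientation: [2.448, 1.944, 0.013]
force: [0.2, -0.3, 0.6]
opening: 0.0802
```

Emit:
play_rows(increments=[[[0,0,0,0],[0,0,0,0],[0,0,0,0],[0,0,0,0],[0,0,0,0]]], jaw=3.5, squeeze=15)

```text
t: 22.8
tool_pos: [0.3727, 0.3168, 0.0232]
orientation: [2.448, 1.944, 0.014]
force: [0.1, -0.3, 3.4]
opening: 0.0448
```

```bash
python3 -c "
from h import *
rel(.50,.20,.13,1.344)"
```

```text
t 22.8 pos [0.3727 0.3168 0.0232] th 1.342 q6 -0.72 tilt [ 0.0167 -0.0066] F [ 0.1 -0.3  3.4] op 0.0448 
 ROW [ -8.52  15.23 -10.39] -0.002
```

Emit:
play_rows(increments=[[[0,0,-5,0],[0,0,-9,0],[-4,7,-10,0],[-6,11,-10,0],[-8.5,15.2,-10,0]]])

```text
t: 23.3
tool_pos: [0.4833, 0.2163, 0.1265]
orientation: [2.446, 1.946, 0.017]
force: [0.3, 0.8, -0.4]
opening: 0.0452
```

```bash
python3 -c "
from h import *
rel(.56,-.07,.13,1.391)"
```

```text
t 23.3 pos [0.4833 0.2163 0.1265] th 1.344 q6 -1.01 tilt [ 0.0188 -0.0058] F [ 0.3  0.8 -0.4] op 0.0452 
 ROW [-26.18  13.92  -0.04] -0.047
```

Emit:
play_rows(increments=[[[-26.2,13.9,0,-0.047],[-26.2,13.9,0,-0.047],[-26.2,13.9,0,-0.047],[-26.2,13.9,0,-0.047],[-26.2,13.9,0,-0.047]]])

```text
t: 23.8
tool_pos: [0.5473, -0.0263, 0.1289]
orientation: [2.399, 2.003, 0.017]
force: [1.7, 0.3, -1.0]
opening: 0.0449
```

Emit:
play_rows(increments=[[[-5,2.7,0,0],[-5,2.7,0,0],[-5,2.7,0,0]]])

```text
t: 24.1
tool_pos: [0.5649, -0.0819, 0.1292]
orientation: [2.403, 1.999, 0.016]
force: [-0.2, -0.1, -1.7]
opening: 0.045
```

```bash
python3 -c "
from h import *
rel(.56,-.07,.06,1.391)"
```

```text
t 24.1 pos [ 0.5649 -0.0819  0.1292] th 1.388 q6 -1.62 tilt [ 0.0182 -0.0056] F [-0.2 -0.1 -1.7] op 0.0450 
 ROW [ 1.1  -0.83  6.91] -0.003
```

Emit:
play_rows(increments=[[[1.1,-0.8,3,0],[1.1,-0.8,6,0],[1.1,-0.8,8.2,0],[1.1,-0.8,8.5,0],[1.1,-0.8,8.5,0]]])

```text
t: 24.6
tool_pos: [0.5597, -0.0685, 0.0436]
orientation: [2.403, 2.002, 0.015]
force: [0.1, -0.1, -0.9]
opening: 0.0452
```

```bash
python3 look.py 12; python3 -c "
from h import *
rel(.56,-.07,.0325,1.391)
a=cv2.imread('pics/side12.png')[110:240,230:370];cv2.imwrite('pics/b12.png',cv2.resize(a,None,fx=5,fy=4.5,interpolation=2))"
```

```text
t 24.7 pos [ 0.5615 -0.0695  0.0456] th 1.389 q6 -1.60 tilt [ 0.0201 -0.0058] F [-0.2  0.2 -0.1] op 0.0449 
 ROW [-0.07 -0.17  1.3 ] -0.002
```

View pics/b12.png

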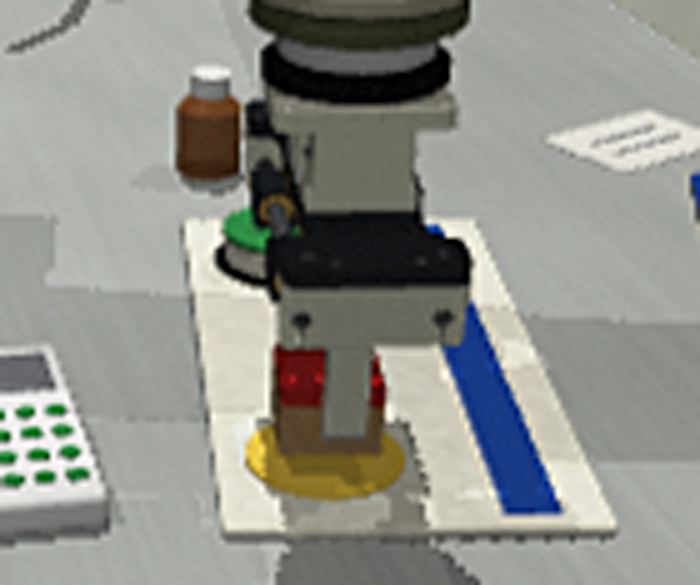

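```bash
python3 -c "
from h import *
c=camera_params('side')
for u,v in((276,453),(381,453)):
  print(ray(u/5+230-.5,v/4.5+110-.5,.0224,c))
ax=np.array([np.cos(1.389),np.sin(1.389)]);ay=np.array([ax[1],-ax[0]])
for T in((.5615,-.0695),):
  for dx in(0,-.004):
    q=np.array(T)-ax*.0225+ay*dx
    pr=proj(np.array([[*(q+ay*s),.0224] for s in(-.0225,.0225)]+[[*(np.array(T)-ax*.03),.035]]),c);print((pr-[230,110]+.5)*[5,4.5])
"
```

```text
[ 0.52917169 -0.08744023  0.0224    ]
[ 0.57437547 -0.09620797  0.0224    ]
[[289.58577901 451.81714249]
 [391.92648613 451.32291479]
 [344.77723764 438.13833205]]
[[280.47422108 451.86114438]
 [382.8417379  451.36678721]
 [344.77723764 438.13833205]]
```

```bash
python3 -c "
from h import *
rel(.562,-.071,.034,1.391)"
```

```text
t 24.7 pos [ 0.5615 -0.0695  0.0456] th 1.389 q6 -1.60 tilt [ 0.0201 -0.0058] F [-0.2  0.2 -0.1] op 0.0449 
 ROW [-0.13  0.05  1.16] -0.002
```

Emit:
play_rows(increments=[[[-0.1,0.05,0.6,0],[-0.1,0.05,1,0],[-0.1,0.05,1.15,0],[-0.1,0.05,1.15,0],[-0.1,0.05,1.15,0]]])

```text
t: 25.2
tool_pos: [0.562, -0.0708, 0.0341]
orientation: [2.401, 1.999, 0.018]
force: [0.6, 0.4, -0.7]
opening: 0.0449
```

Emit:
play_rows(increments=[[[0,0,0.05,0],[0,0,0.05,0],[0,0,0.05,0],[0,0,0.05,0]]])

```text
t: 25.6
tool_pos: [0.5621, -0.0708, 0.0337]
orientation: [2.401, 1.999, 0.018]
force: [-0.3, -0.1, -1.3]
opening: 0.0449
```

Emit:
play_rows(increments=[[[0,0,0,0],[0,0,0,0],[0,0,0,0],[0,0,0,0]]], jaw=6.5)

```text
t: 26.0
tool_pos: [0.5621, -0.0708, 0.0337]
orientation: [2.401, 1.999, 0.018]
force: [0.1, 0.7, 0.3]
opening: 0.065
```

Emit:
play_rows(increments=[[[0,0,-4,0],[0,0,-9,0],[0,0,-12,0],[0,0,-12,0],[-6,-3,-12,0]]])

```text
t: 26.5
tool_pos: [0.5324, -0.1075, 0.1549]
orientation: [2.394, 2.003, 0.024]
force: [-0.4, -1.1, -1.0]
opening: 0.0652
```

```bash
python3 -c "
from h import *
rel(.593,.303,.15,1.391)"
```

```text
t 26.5 pos [ 0.5324 -0.1075  0.1549] th 1.393 q6 -1.69 tilt [ 0.0247 -0.0053] F [-0.4 -1.1 -1. ] op 0.0652 
 ROW [41.47 -1.29  0.42] 0.002
```

Emit:
play_rows(increments=[[[41.5,-1.3,0,0],[41.5,-1.3,0,0],[41.5,-1.3,0,0],[41.5,-1.3,0,0],[41.5,-1.3,0,0]]])

```text
t: 27.0
tool_pos: [0.5671, 0.1387, 0.153]
orientation: [2.395, 2.002, 0.023]
force: [0.3, -0.2, 0.3]
opening: 0.0648
```

```bash
python3 -c "
from h import *
rel(.593,.303,.15,1.391)"
```

```text
t 27.0 pos [0.5671 0.1387 0.153 ] th 1.393 q6 -1.23 tilt [ 0.0241 -0.0055] F [ 0.3 -0.2  0.3] op 0.0648 
 ROW [16.63 -0.37  0.27] 0.002
```

Emit:
play_rows(increments=[[[16.6,-0.4,0,0],[16.6,-0.4,0,0],[16.6,-0.4,0,0],[16.6,-0.4,0,0],[16.6,-0.4,0,0]]])

```text
t: 27.5
tool_pos: [0.5916, 0.3057, 0.1511]
orientation: [2.392, 2.007, 0.021]
force: [-1.2, -0.4, -0.2]
opening: 0.0648
```

```bash
python3 look.py 13; cat > boxfit.py <<'E'
from fit2 import *
def sq(x,y,z,a,h=.0225):
    k=np.array([[1,1],[1,-1],[-1,-1],[-1,1]])*h;r=np.array([[np.cos(a),-np.sin(a)],[np.sin(a),np.cos(a)]]);q=k@r.T
    return np.c_[q+[x,y],np.full(4,z)]
def fitbox(n,tag,d0,b0,a0=-.18):
    c=camera_params(n);p=cv2.imread(f"pics/{n}{tag}.png").astype(float)
    pc=proj(np.array([[*d0,.02]]),c)[0];w=30
    roi=(int(pc[0]-w),int(pc[1]-w),int(pc[0]+w),int(pc[1]+w));I=p[roi[1]:roi[3],roi[0]:roi[2]]
    near=cv2.dilate((down2(fill([circ(*d0,.009,.036),circ(*d0,.047,.03)],roi,c),.3)>.05).astype(np.uint8),np.ones((3,3)))>0
    def cost(v):
        D=fill([circ(v[0],v[1],.009,.036),circ(v[0],v[1],.006,.036)],roi,c)
        f=lambda *zs:fill([sq(v[2],v[3],z,v[4]*30) for z in zs],roi,c)
        s=f(.009,.047);t=f(.047);li=f(.037,.047)
        L=[D*(1-s),(1-D)*(1-s),t,li*(1-t),s*(1-li)]
        A=np.stack([down2(l,v[5]/.01)[near] for l in L],1);b=I[near]
        x=np.linalg.lstsq(A,b,rcond=None)[0];r=np.abs(A@x-b);return np.where(r<20,r*r/2,20*r-200).mean()
    v0=np.array([*d0,*b0,a0/30,.006])
    for _ in range(3):
        s=minimize(cost,v0,method="Nelder-Mead",options=dict(maxiter=1500,initial_simplex=np.vstack([v0]+[v0+.003*e for e in np.eye(6)]),xatol=3e-5,fatol=1e-3));v0=s.x
    s.x[4]*=30;return s.x.round(4),round(s.fun,1)
if __name__=="__main__":
    import sys
    tag=sys.argv[1]
    t=fitbox("top",tag,(.556,-.070),(.556,-.070));s=fitbox("side",tag,(.557,-.073),(.557,-.073))
    for r in(t,s): print(r,"box-disc mm",(r[0][2:4]-r[0][:2])*1000)
E
python3 boxfit.py 13; python3 -c "
from h import *
rel(.595,.304,.15,1.391)
cv2.imwrite('pics/b13.png',np.hstack([cv2.resize(cv2.imread('pics/side13.png')[180:230,265:325],(400,330),interpolation=2),cv2.resize(cv2.imread('pics/top13.png')[137:187,247:307],(400,330),interpolation=2)]))
"
```

```text
(array([ 0.5564, -0.0711,  0.5545, -0.0711, -0.1648,  0.0146]), np.float64(31.2)) box-disc mm [-1.9  0. ]
(array([ 0.5565, -0.0744,  0.5568, -0.0735, -0.1923,  0.0031]), np.float64(239.1)) box-disc mm [0.3 0.9]
t 27.6 pos [0.592  0.3026 0.1515] th 1.394 q6 -0.99 tilt [ 0.0226 -0.0066] F [-0.6  0.3 -1. ] op 0.0646 
 ROW [0.19 0.27 0.15] 0.003
```

View pics/b13.png

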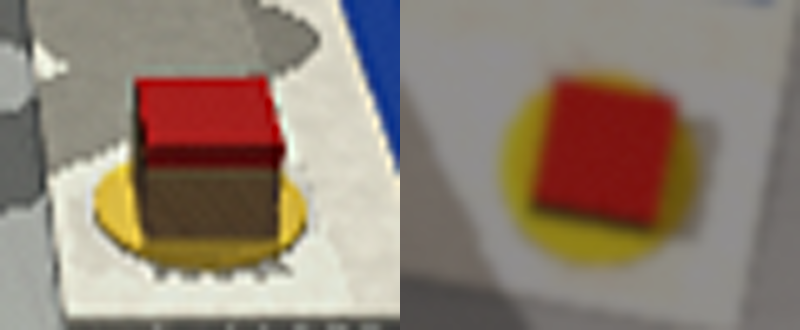

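The box is centred on the yellow disc to within about 2 mm. Now the bottle.

Emit:
play_rows(increments=[[[0.15,0.3,3,0],[0.15,0.3,7,0],[0.15,0.3,7,0],[0.15,0.3,7,0],[0.15,0.3,7,0]]], jaw=7)

```text
t: 28.1
tool_pos: [0.5982, 0.3029, 0.0842]
orientation: [2.394, 2.002, 0.025]
force: [1.3, -0.4, 0.4]
opening: 0.0701
```

```bash
python3 look.py 14; python3 -c "
from h import *
rel(.595,.3035,.027,1.391)
s=read_state();c=camera_params('side')
a=cv2.imread('pics/side14.png')[90:170,220:320];a=cv2.resize(a,None,fx=6,fy=6,interpolation=2)
cv2.imwrite('pics/b14.png',a)
T=s['tool_pos'];t=th(s);ax=np.array([np.cos(t),np.sin(t),0])
print((proj(np.array([T-ax*.04+[0,0,-.011],T-ax*.04+[0,0,-.06],[.595,.3035,.07]]),c)-[220,90]+.5)*6)"
```

```text
t 28.2 pos [0.5984 0.3034 0.0846] th 1.393 q6 -0.99 tilt [ 0.0264 -0.005 ] F [-0.4  0.7  0.3] op 0.0700 
 ROW [-0.05 -0.5   5.75] 0.002
[[326.32178797 234.19980973]
 [323.0065341  327.35932228]
 [313.92411445 212.37611563]]
```

View pics/b14.png

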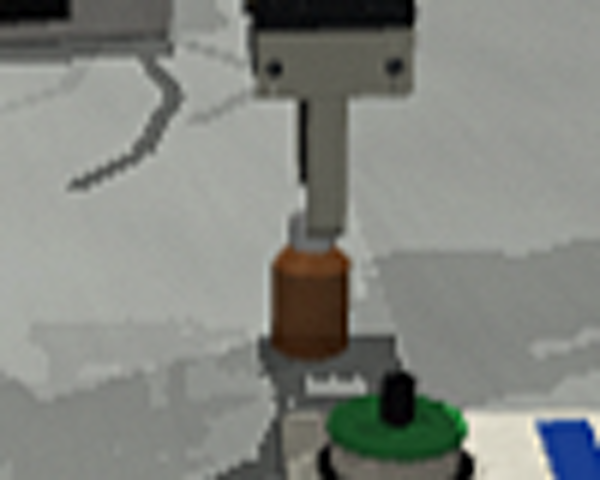

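Emit:
play_rows(increments=[[[0,-0.4,1,0],[0,-0.4,4,0],[0,-0.4,5.5,0],[0,-0.4,5.7,0],[0,-0.4,5.7,0]]])

```text
t: 28.7
tool_pos: [0.5955, 0.3037, 0.027]
orientation: [2.394, 2.003, 0.025]
force: [0.8, 0.7, -0.1]
opening: 0.0703
```

Emit:
play_rows(increments=[[[0,0,0,0],[0,0,0,0],[0,0,0,0],[0,0,0,0],[0,0,0,0]]], jaw=3, squeeze=20)

```text
t: 29.2
tool_pos: [0.5958, 0.3037, 0.0276]
orientation: [2.394, 2.002, 0.026]
force: [-0.4, -1.2, 2.6]
opening: 0.0396
```

```bash
python3 -c "
from h import *
rel(.579,.038,.13,1.391)"
```

```text
t 29.2 pos [0.5958 0.3037 0.0276] th 1.393 q6 -0.98 tilt [ 0.0258 -0.0054] F [-0.4 -1.2  2.6] op 0.0396 
 ROW [-26.46   3.31 -10.14] 0.002
```

Emit:
play_rows(increments=[[[0,0,-5,0],[0,0,-9,0],[-5,0.6,-10,0],[-10,1.2,-10,0],[-15,1.8,-10,0]]])

```text
t: 29.7
tool_pos: [0.5846, 0.1544, 0.1291]
orientation: [2.392, 2.003, 0.028]
force: [-0.2, 0.1, -0.4]
opening: 0.0394
```

```bash
python3 -c "
from h import *
rel(.5787,.038,.12,1.391)"
```

```text
t 29.7 pos [0.5846 0.1544 0.1291] th 1.395 q6 -1.21 tilt [ 0.0276 -0.0051] F [-0.2  0.1 -0.4] op 0.0394 
 ROW [-11.56   1.43   0.95] 0.004
```

Emit:
play_rows(increments=[[[-11.6,1.4,0,0],[-11.6,1.4,0,0],[-11.6,1.4,1,0],[-11.6,1.4,1,0],[-11.6,1.4,5,0]]])

```text
t: 30.2
tool_pos: [0.5842, 0.0372, 0.0852]
orientation: [2.388, 1.997, 0.041]
force: [1.8, -0.3, -0.3]
opening: 0.0395
```

```bash
python3 -c "
from h import *
rel(.5787,.038,.045,1.391)"
```

```text
t 30.2 pos [0.5842 0.0372 0.0852] th 1.393 q6 -1.41 tilt [ 0.0385 -0.005 ] F [ 1.8 -0.3 -0.3] op 0.0395 
 ROW [-0.03 -0.71  4.  ] 0.002
```

Emit:
play_rows(increments=[[[0,-0.6,0,0],[0,-0.6,0,0],[0,-0.6,-5,0]]])

```text
t: 30.5
tool_pos: [0.5717, 0.0395, 0.1296]
orientation: [2.393, 2.003, 0.027]
force: [0.8, -0.6, -0.4]
opening: 0.0395
```

Emit:
play_rows(increments=[[[0,0,3,0],[0,0,3,0],[0,0,-2,0]]])

```text
t: 30.8
tool_pos: [0.5655, 0.0404, 0.1431]
orientation: [2.399, 2.011, 0.01]
force: [0.5, -0.2, -1.6]
opening: 0.0396
```

```bash
python3 -c "
from h import *
rel(.5787,.038,.045,1.391)"
```

```text
t 30.8 pos [0.5655 0.0404 0.1431] th 1.395 q6 -1.41 tilt [ 0.0122 -0.0042] F [ 0.5 -0.2 -1.6] op 0.0396 
 ROW [0.02 1.21 9.82] 0.004
```

Ending a call on an upward move brings the tilt down. Once more.

Emit:
play_rows(increments=[[[0,1.2,5,0],[0,1.2,5,0],[0,1.2,5,0],[0,1.2,0.5,0]]])

```text
t: 31.2
tool_pos: [0.5722, 0.0386, 0.1325]
orientation: [2.406, 2.017, -0.005]
force: [0.3, 0.4, -1.9]
opening: 0.0396
```

```bash
python3 -c "
from h import *
rel(.5787,.038,.06,1.391)"
```

```text
t 31.2 pos [0.5722 0.0386 0.1325] th 1.395 q6 -1.41 tilt [-0.0011 -0.0039] F [ 0.3  0.4 -1.9] op 0.0396 
 ROW [0.08 0.65 7.25] 0.004
```

Tilt is now about zero. Lowering to an intermediate height and settling.

Emit:
play_rows(increments=[[[0.1,0.7,3,0],[0.1,0.7,6,0],[0.1,0.7,7.2,0],[0.1,0.7,7.2,0],[0.1,0.7,7.2,0]]])

```text
t: 31.7
tool_pos: [0.5797, 0.0382, 0.0618]
orientation: [2.405, 2.017, -0.004]
force: [-0.5, 0.1, -1.4]
opening: 0.0396
```

```bash
python3 -c "
from h import *
rel(.5787,.038,.0345,1.391)"
```

```text
t 31.7 pos [0.5797 0.0382 0.0618] th 1.395 q6 -1.41 tilt [-0.0003 -0.0039] F [-0.5  0.1 -1.4] op 0.0396 
 ROW [-0.03 -0.09  2.73] 0.004
```

Emit:
play_rows(increments=[[[0,-0.1,1.5,0],[0,-0.1,2.3,0],[0,-0.1,2.7,0],[0,-0.1,2.75,0],[0,-0.1,2.75,0]]])

```text
t: 32.2
tool_pos: [0.5786, 0.0383, 0.0341]
orientation: [2.405, 2.017, -0.005]
force: [0.5, 0.6, -0.8]
opening: 0.0397
```

Emit:
play_rows(increments=[[[0,0,0,0],[0,0,0,0],[0,0,0,0],[0,0,0,0]]], jaw=6)

```text
t: 32.6
tool_pos: [0.5787, 0.0383, 0.0342]
orientation: [2.405, 2.017, -0.004]
force: [-0.7, 0.2, -0.2]
opening: 0.0597
```

Emit:
play_rows(increments=[[[0,0,-4,0],[0,0,-9,0],[0,0,-12,0],[0,0,-12,0],[0,0,-12,0]]])

```text
t: 33.1
tool_pos: [0.5795, 0.0387, 0.1552]
orientation: [2.404, 2.016, -0.002]
force: [0.1, 0.3, -1.3]
opening: 0.0599
```

```bash
python3 -c "
from h import *
rel(.478,-.2975,.15,1.391)"
```

```text
t 33.1 pos [0.5795 0.0387 0.1552] th 1.395 q6 -1.41 tilt [ 0.002  -0.0039] F [ 0.1  0.3 -1.3] op 0.0599 
 ROW [-34.88  -4.13   0.64] 0.004
```

Emit:
play_rows(increments=[[[-17.5,-2.1,0.3,0],[-17.5,-2.1,0.3,0],[-17.5,-2.1,0.3,0],[-17.5,-2.1,0.3,0],[-17.5,-2.1,0.3,0]]], jaw=4.4)

```text
t: 33.6
tool_pos: [0.526, -0.1327, 0.1505]
orientation: [2.41, 2.012, -0.006]
force: [-0.7, 0.1, 0.2]
opening: 0.0436
```

```bash
python3 -c "
from h import *
rel(.4775,-.297,.15,1.391)"
```

```text
t 33.6 pos [ 0.526  -0.1327  0.1505] th 1.391 q6 -1.73 tilt [-0.0017 -0.0036] F [-0.7  0.1  0.2] op 0.0436 
 ROW [-17.03  -1.84   0.12] 0.0
```

Emit:
play_rows(increments=[[[-17,-1.8,0,0],[-17,-1.8,0,0],[-17,-1.8,0,0],[-17,-1.8,0,0],[-17,-1.8,0,0]]])

```text
t: 34.1
tool_pos: [0.4765, -0.2984, 0.1494]
orientation: [-2.414, -2.009, 0.007]
force: [-0.2, -0.2, -0.5]
opening: 0.0441
```

```bash
python3 look.py 15; python3 - <<'E'
from h import *
rel(.4775,-.297,.09,1.391)
for n in("top","side"):
    c=camera_params(n);W=cloud(np.load(f"pics/{n}15.npy"),c)
    def near(x,y,r,z0,z1):
        d=(np.hypot(W[...,0]-x,W[...,1]-y)<r)&(W[...,2]>z0)&(W[...,2]<z1);q=W[d];return q.mean(0).round(4),((q.max(0)+q.min(0))/2).round(4),len(q)
    print(n,"bottle cap",near(.577,.036,.04,.066,.09)[:2],"body",near(.577,.036,.04,.02,.045),"knob",near(.595,.144,.03,.046,.07),"box",near(.556,-.07,.04,.04,.06))
cv2.imwrite('pics/b15.png',np.hstack([cv2.resize(cv2.imread('pics/side15.png')[130:230,230:350],(400,333),interpolation=2),cv2.resize(cv2.imread('pics/top15.png')[90:200,155:315],(400,333),interpolation=2)]))
E
```

```text
t 34.2 pos [ 0.4776 -0.2956  0.1497] th 1.391 q6 -2.03 tilt [-0.0033 -0.0015] F [ 0.5  0.2 -0.5] op 0.0440 
 ROW [-0.12  0.03  5.97] -0.0
top bottle cap (array([0.5744, 0.0387, 0.0752]), array([0.5748, 0.0388, 0.0733])) body (array([0.5589, 0.0354, 0.034 ]), array([0.5622, 0.0373, 0.0335]), 28) knob (array([0.594 , 0.1455, 0.0515]), array([0.5943, 0.1454, 0.0509]), 38) box (array([ 0.5555, -0.0696,  0.0464]), array([ 0.5563, -0.0694,  0.046 ]), 391)<stdin>:6: RuntimeWarning: Mean of empty slice.
  ret = um.true_divide(
Traceback (most recent call last):
ValueError: zero-size array to reduction operation maximum which has no identity
```

View pics/side15.png

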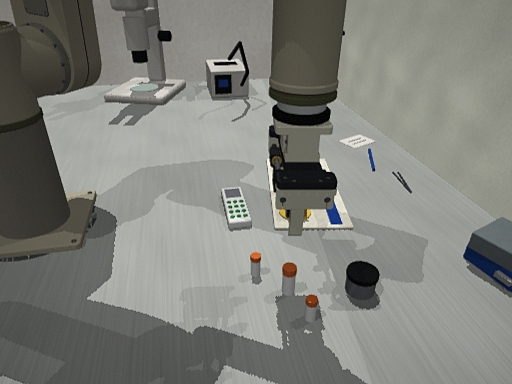

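In the top view the bottle reads (.5744,.0387), against a knob–box midpoint of (.5748,.038). That is good, so I'm going down to the vial.

Emit:
play_rows(increments=[[[-0.1,0,2,0],[-0.1,0,5,0],[-0.1,0,6.2,0],[-0.1,0,6.2,0],[-0.1,0,6.2,0]]])

```text
t: 34.7
tool_pos: [0.4778, -0.2959, 0.0882]
orientation: [-2.41, -2.013, 0.005]
force: [-0.2, -0.0, 0.9]
opening: 0.0443
```

```bash
python3 look.py 16; python3 -c "
from h import *
rel(.4775,-.297,.019,1.391)
s=read_state();c=camera_params('side')
a=cv2.imread('pics/side16.png')[200:310,240:340];a=cv2.resize(a,None,fx=5,fy=5,interpolation=2)
cv2.imwrite('pics/b16.png',a)
T=s['tool_pos'];t=th(s);ax=np.array([np.cos(t),np.sin(t),0])
print((proj(np.array([T-ax*.026+[0,0,-.011],T-ax*.026+[0,0,.03],[.4775,-.297,.055],[.4775,-.297,.0]]),c)-[240,200]+.5)*5)"
```

```text
t 34.8 pos [ 0.4784 -0.2969  0.0893] th 1.391 q6 -2.03 tilt [-0.0014 -0.0028] F [-0.3 -0.1  0.2] op 0.0440 
 ROW [ 0.   -0.08  7.03] 0.0
[[264.83783747 327.1046997 ]
 [272.84835305 223.51782399]
 [249.68581591 328.44565752]
 [240.96360743 449.64206842]]
```

View pics/b16.png

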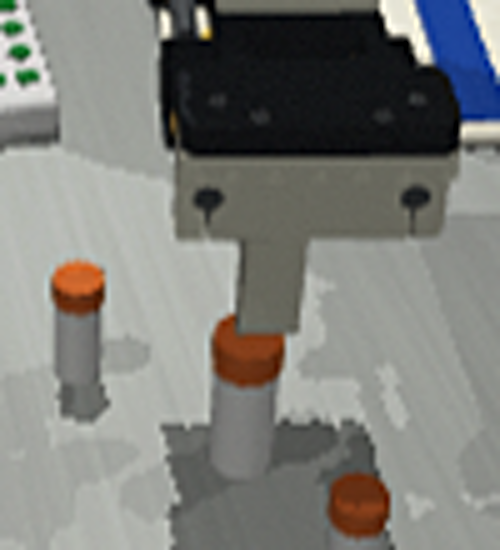

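Emit:
play_rows(increments=[[[0,-0.1,3,0],[0,-0.1,5.5,0],[0,-0.1,6.8,0],[0,-0.1,7,0],[0,-0.1,7,0]]])

```text
t: 35.3
tool_pos: [0.4777, -0.2973, 0.0201]
orientation: [2.41, 2.012, -0.004]
force: [-0.0, -0.4, 0.5]
opening: 0.0439
```

Emit:
play_rows(increments=[[[0,0,0,0],[0,0,0,0],[0,0,0,0],[0,0,0,0]]], jaw=1.2, squeeze=12)

```text
t: 35.7
tool_pos: [0.4784, -0.2978, 0.0212]
orientation: [2.409, 2.011, -0.004]
force: [-0.5, 0.2, 5.4]
opening: 0.0232
```

```bash
python3 -c "
from h import *
rel(.5,-.2,.15,1.391)"
```

```text
t 35.7 pos [ 0.4784 -0.2978  0.0212] th 1.391 q6 -2.04 tilt [ 0.0006 -0.0042] F [-0.5  0.2  5.4] op 0.0232 
 ROW [  9.95   0.39 -12.92] 0.0
```

Emit:
play_rows(increments=[[[0,0,0,0],[0,0,0,0],[0,0,-0.3,0],[0,0,-0.3,0]]])

```text
t: 36.1
tool_pos: [0.4785, -0.2978, 0.0244]
orientation: [2.409, 2.011, -0.003]
force: [-0.5, -0.6, -0.0]
opening: 0.0233
```

```bash
python3 look.py 17; python3 -c "
from h import *
rel(.5,-.2,.15,1.391)
a=cv2.imread('pics/side17.png')[220:320,230:350];cv2.imwrite('pics/b17.png',cv2.resize(a,None,fx=5,fy=5,interpolation=2))"
```

```text
t 36.2 pos [ 0.4784 -0.2978  0.0242] th 1.391 q6 -2.04 tilt [ 0.0007 -0.0043] F [-0.1 -0.2 -0.1] op 0.0235 
 ROW [  9.95   0.39 -12.62] 0.0
```

View pics/b17.png

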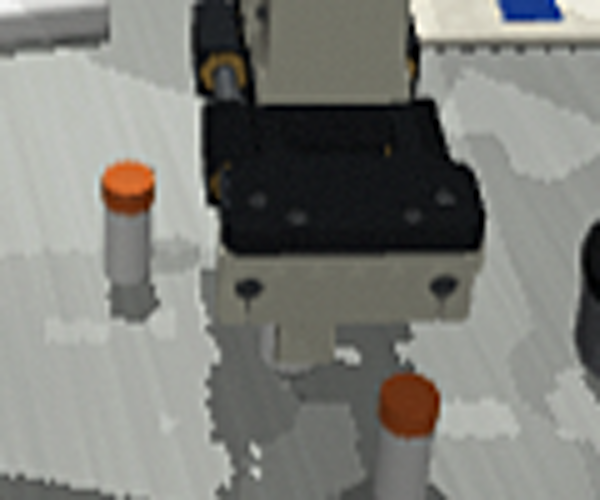

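Emit:
play_rows(increments=[[[0,0,-4,0],[0,0,-8,0],[0,0,-12,0],[0,0,-12.5,0],[0,0,-12.5,0]]])

```text
t: 36.7
tool_pos: [0.4794, -0.298, 0.151]
orientation: [2.406, 2.009, -0.002]
force: [0.4, 0.5, -1.4]
opening: 0.0232
```

```bash
python3 look.py 18; python3 -c "
from h import *
rel(.58,.0,.15,1.391)
s=read_state();c=camera_params('side');T=s['tool_pos'];t=th(s);ax=np.array([np.cos(t),np.sin(t),0])
print((proj(np.array([T-ax*.017+[0,0,-.011],T+[0,0,-.0212],T+[0,0,.033]]),c)-[230,150]+.5)*5)
a=cv2.imread('pics/side18.png')[150:270,230:350];cv2.imwrite('pics/b18.png',cv2.resize(a,None,fx=5,fy=5,interpolation=2))"
```

```text
t 36.8 pos [ 0.4776 -0.2967  0.1477] th 1.391 q6 -2.04 tilt [-0.001  -0.0031] F [ 0.  -0.1 -0.3] op 0.0237 
 ROW [31.02  4.77 -0.34] 0.0
[[320.49258702 409.14038021]
 [312.44814083 403.04022451]
 [323.09281682 255.22648875]]
```

View pics/b18.png

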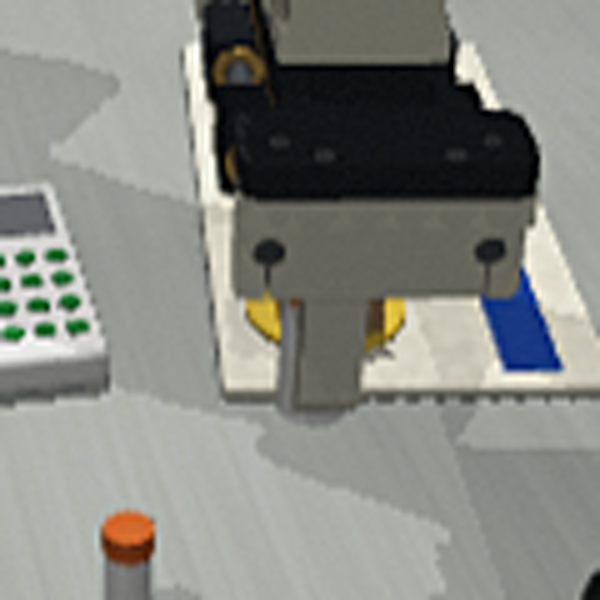

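The vial is held upright, about 2.5 mm toward the robot from the TCP. Carrying it to the stripe.

Emit:
play_rows(increments=[[[20,3.1,-0.3,0],[20,3.1,-0.3,0],[20,3.1,-0.3,0],[20,3.1,-0.3,0],[20,3.1,-0.3,0]]])

```text
t: 37.3
tool_pos: [0.5437, -0.0997, 0.1474]
orientation: [-2.404, -2.018, 0.005]
force: [-0.7, -0.3, -0.2]
opening: 0.0237
```

```bash
python3 -c "
from h import *
rel(.6845,.1305,.15,1.391)"
```

```text
t 37.3 pos [ 0.5437 -0.0997  0.1474] th 1.396 q6 -1.67 tilt [-0.0043 -0.    ] F [-0.7 -0.3 -0.2] op 0.0237 
 ROW [25.12  9.87 -0.32] 0.005
```

Emit:
play_rows(increments=[[[25.1,9.9,0,0],[25.1,9.9,0,0],[25.1,9.9,0,0],[25.1,9.9,0,0],[25.1,9.9,0,0]]])

```text
t: 37.8
tool_pos: [0.6717, 0.1099, 0.1443]
orientation: [-2.404, -2.016, 0.01]
force: [0.3, 0.7, -0.3]
opening: 0.0238
```

```bash
python3 -c "
from h import *
rel(.6845,.1305,.10,1.391)"
```

```text
t 37.8 pos [0.6717 0.1099 0.1443] th 1.396 q6 -1.31 tilt [-0.0079 -0.0007] F [ 0.3  0.7 -0.3] op 0.0238 
 ROW [2.26 0.93 4.42] 0.005
```

Emit:
play_rows(increments=[[[2.3,0.9,2,0],[2.3,0.9,5,0],[2.3,0.9,7,0],[2.3,0.9,8.5,0],[2.3,0.9,8.5,0]]])

```text
t: 38.3
tool_pos: [0.6809, 0.1298, 0.0543]
orientation: [-2.401, -2.013, 0.02]
force: [-0.5, 0.2, -0.1]
opening: 0.0235
```

Emit:
play_rows(increments=[[[0,0,0,0],[0,0,0,0]]])

```text
t: 38.5
tool_pos: [0.6812, 0.1293, 0.0549]
orientation: [-2.402, -2.012, 0.02]
force: [-0.7, -0.3, 0.1]
opening: 0.0234
```

```bash
python3 look.py 19; python3 -c "
from h import *
rel(.6845,.1305,.0285,1.391)
a=cv2.imread('pics/side19.png')[100:200,250:370];cv2.imwrite('pics/b19.png',cv2.resize(a,None,fx=5,fy=5,interpolation=2))"
```

```text
t 38.6 pos [0.6818 0.1296 0.0557] th 1.395 q6 -1.28 tilt [-0.0133 -0.0015] F [-0.3  0.9 -0.8] op 0.0236 
 ROW [0.15 0.29 2.72] 0.004
```

View pics/b19.png

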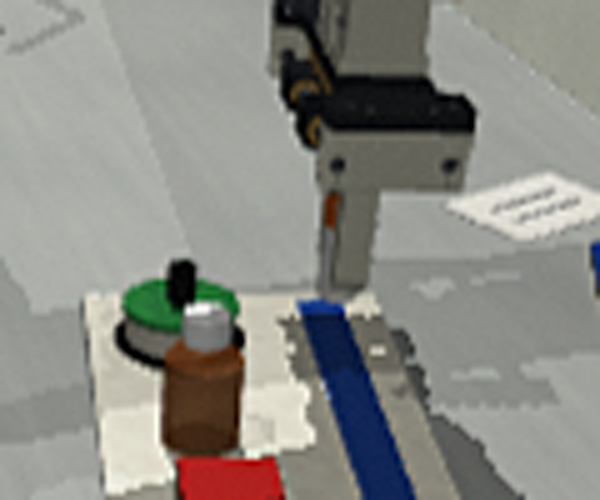

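Emit:
play_rows(increments=[[[0.15,0.3,1,0],[0.15,0.3,2,0],[0.15,0.3,2.6,0],[0.15,0.3,2.75,0],[0.15,0.3,2.75,0]]])

```text
t: 39.1
tool_pos: [0.6842, 0.1305, 0.0275]
orientation: [-2.402, -2.013, 0.019]
force: [-0.3, 0.6, -0.3]
opening: 0.0235
```

```bash
python3 -c "
from h import *
rel(.6845,.1305,.0275,1.391)"
```

```text
t 39.1 pos [0.6842 0.1305 0.0275] th 1.395 q6 -1.28 tilt [-0.0143 -0.0016] F [-0.3  0.6 -0.3] op 0.0235 
 ROW [ 0.01  0.03 -0.  ] 0.004
```

Emit:
play_rows(increments=[[[0,0,0,0],[0,0,0.05,0],[0,0,0.1,0],[0,0,0.1,0]]])

```text
t: 39.5
tool_pos: [0.6846, 0.1305, 0.0271]
orientation: [-2.402, -2.013, 0.018]
force: [-0.9, -0.7, 4.3]
opening: 0.0239
```

Emit:
play_rows(increments=[[[0,0,0,0],[0,0,0,0],[0,0,0,0],[0,0,0,0]]], jaw=4.5)

```text
t: 39.9
tool_pos: [0.6844, 0.1305, 0.0268]
orientation: [-2.402, -2.013, 0.018]
force: [0.0, 0.4, 0.2]
opening: 0.0446
```

Emit:
play_rows(increments=[[[0,0,-4,0],[0,0,-9,0],[0,0,-12,0],[0,0,-12,0],[0,0,-12,0]]])

```text
t: 40.4
tool_pos: [0.6867, 0.1308, 0.1479]
orientation: [-2.403, -2.014, 0.016]
force: [-0.2, -0.7, -0.3]
opening: 0.045
```

```bash
python3 -c "
from h import *
rel(.55,.33,.15,1.391)"
```

```text
t 40.4 pos [0.6867 0.1308 0.1479] th 1.395 q6 -1.28 tilt [-0.0118 -0.0014] F [-0.2 -0.7 -0.3] op 0.0450 
 ROW [ 17.23 -16.95  -0.08] 0.004
```

Emit:
play_rows(increments=[[[17.2,-17,0,0],[17.2,-17,0,0],[17.2,-17,0,0],[17.2,-17,0,0],[17.2,-17,0,0]]])

```text
t: 40.9
tool_pos: [0.5463, 0.3311, 0.1464]
orientation: [-2.401, -2.013, 0.022]
force: [0.7, 0.5, -0.6]
opening: 0.0449
```

```bash
python3 look.py 20; cat > chk.py <<'E'
import sys
from h import *
tag=sys.argv[1]
for n in("top","side"):
    c=camera_params(n);W=cloud(np.load(f"pics/{n}{tag}.npy"),c);p=cv2.imread(f"pics/{n}{tag}.png")
    def near(x,y,r,z0,z1):
        d=(np.hypot(W[...,0]-x,W[...,1]-y)<r)&(W[...,2]>z0)&(W[...,2]<z1);q=W[d]
        return ((q.max(0)+q.min(0))/2).round(4)[:2] if len(q) else None, q.mean(0).round(4), len(q)
    b=board(p,n);psi=-.18;ex=np.array([np.cos(psi),np.sin(psi)]);ey=np.array([-ex[1],ex[0]])
    bl=np.array([.5957,.1461] if n=="top" else [.5958,.1423]);ye=np.array([.5562,-.0706] if n=="top" else [.5565,-.0738])
    o=(bl+ye)/2+.035*ex
    print(n,"stripe",b["stripe"],b["ang"])
    for nm,a in dict(knob=(*(bl),.03,.046,.07),plate=(*bl,.04,.02,.036),box=(*ye,.04,.04,.06),cap=(*((bl+ye)/2),.04,.064,.09),vial=(.680,.130,.03,.05,.08)).items():
        m,mean,k=near(*a); print(nm,mean,k,"board xy (mid)",None if m is None else [round(float((m-o)@ex)*1000,1),round(float((m-o)@ey)*1000,1)],"(mean)",[round(float((mean[:2]-o)@ex)*1000,1),round(float((mean[:2]-o)@ey)*1000,1)])
cv2.imwrite(f'pics/b{tag}.png',np.hstack([cv2.resize(cv2.imread(f'pics/side{tag}.png')[130:235,240:360],(400,350),interpolation=2),cv2.resize(cv2.imread(f'pics/top{tag}.png')[85:195,155:315],(400,350),interpolation=2)]))
E
python3 chk.py 20; python3 -c "
from h import *
rel(.55,.33,.15)"
```

```text
top stripe (array([ 0.6544, -0.006 ]), array([654.85,  -4.05, 257.74,  18.86,  79.69])) -0.1791433473985386
knob [0.5938 0.1455 0.0508] 39 board xy (mid) [-36.2, 109.5] (mean) [-36.7, 109.2]
plate [0.5938 0.146  0.0295] 529 board xy (mid) [-36.5, 110.5] (mean) [-36.8, 109.7]
box [ 0.5554 -0.0694  0.0465] 391 board xy (mid) [-35.3, -109.0] (mean) [-36.0, -109.1]
cap [0.5743 0.0387 0.0752] 97 board xy (mid) [-36.4, 0.8] (mean) [-36.8, 0.6]
vial [0.6788 0.1307 0.0594] 94 board xy (mid) [50.5, 110.2] (mean) [49.5, 109.9]
side stripe (array([ 0.6526, -0.0177]), array([659.83,  20.21, 312.29,  23.87,  79.71])) -0.1701089910039752
knob [0.5944 0.1411 0.0487] 18 board xy (mid) [-36.6, 109.3] (mean) [-36.2, 108.4]
plate [0.5899 0.1414 0.0275] 153 board xy (mid) [-36.2, 111.2] (mean) [-40.7, 107.9]
box [ 0.5561 -0.0761  0.0447] 252 board xy (mid) [-35.0, -108.7] (mean) [-35.0, -112.2]
cap [0.5746 0.0319 0.0712] 70 board xy (mid) [-35.7, 0.1] (mean) [-36.1, -2.6]
vial [0.6792 0.1246 0.0563] 52 board xy (mid) [51.5, 110.4] (mean) [50.2, 107.3]
t 41.0 pos [0.5448 0.3337 0.1466] th 1.400 q6 -0.94 tilt [-0.0164 -0.0018] F [ 0.2 -0.2 -0.2] op 0.0451 
 ROW [-0.28  0.57 -0.35] 0
```

View pics/b20.png

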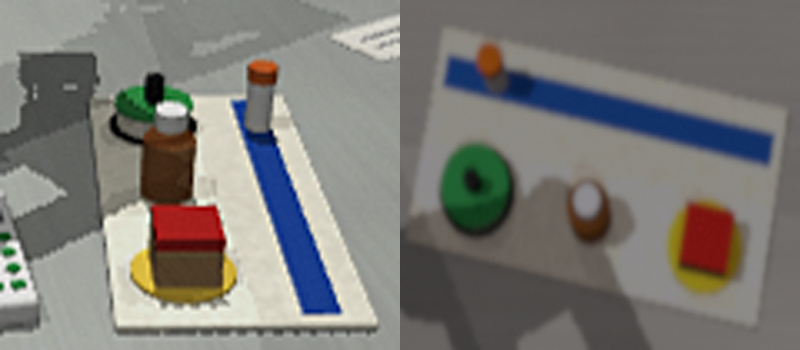

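Everything reads within about 2 mm of its target in both cameras. I'll check the bystanders, then hand in.

```bash
python3 - <<'E'
from h import *
c=camera_params("top")
for tag in("0","20"):
    W=cloud(np.load(f"pics/top{tag}.npy"),c)
    for nm,a in dict(can=(.597,-.317,.04,.036,.06),remote=(.426,-.025,.09,.012,.03)).items():
        d=(np.hypot(W[...,0]-a[0],W[...,1]-a[1])<a[2])&(W[...,2]>a[3])&(W[...,2]<a[4]);print(tag,nm,W[d].mean(0).round(4),d.sum())
s=read_state();print(s["t"],s["force"].round(1))
print(close_job())
E
```

```text
0 can [ 0.597  -0.3167  0.0418] 427
0 remote [ 0.4266 -0.0249  0.0178] 1375
20 can [ 0.5969 -0.3166  0.0417] 428
20 remote [ 0.4266 -0.025   0.018 ] 1374
41.0 [ 0.2 -0.2 -0.2]
the job is handed in; nothing more can be done
None
```

The board is laid out and the job is handed in at about 41 s of the 131 s allowed. Items were placed in the order asked: dish, cover, box, bottle, then the largest vial. The dish needed two small corrections to centre it on the black disc.

Last checks, in board coordinates (x, y), taken from both cameras:

| Item | Measured (mm) | Target (mm) |
|---|---|---|
| Dish cover knob | about (−36, 109.5) | (−35, 110) |
| Box | about (−35, −109) | (−35, −110) |
| Bottle | about (−36, 0.5) | (−35, 0) |
| Vial | about (51, 110) | (50, 110) |

- **State:** The last pictures show the cover seated and everything upright and released. The arm was well clear with no contact force.
- **Bystanders:** The top camera puts the canister and the remote control within 0.1 mm of where they started.
- **Disagreements:** The two cameras differ by about 4 mm in absolute y, so I judged each placing relative to the discs within one picture. The dish was measured directly before its cover went on. It then sat about 1 to 2 mm short of the disc centre, mostly toward the robot.
- **Tilt:** The tool drifted as much as about 2° off vertical while carrying the bottle; I corrected it before setting the bottle down.

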